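# Add the second tier to the sill stand and set the pot on it

## Robot

A 6-joint arm with a two-finger parallel gripper is mounted at the origin on the work surface. World frame = base frame: x ahead of the robot, y to its left, z up, the work surface at z = 0. Lengths are in m, angles in rad, forces in N, time in s.
With the tool pointing down it reaches from about 0.15 to 0.775 m from the base axis. Payload 6.1 kg.
Tool frame: the origin (TCP) lies at the centre of the arm's flange, where the gripper is bolted on; the fingertips stand 173 mm ahead of it and the grasp point (between the pads) lies 155 mm ahead of it (robot.finger_overhang is the y of the fingertips in the tool frame, in m); y points along the fingers, z is the direction in which the jaws open and shut, and the axes are right-handed (so a half turn about y gives the same grasp; the last joint's range is limited). The gripper opens to 85 mm and grips with 20 to 120 N. Pads are 22 mm wide; open, the fingers measure 114 mm over their backs; the gripper's body (76 mm by 85 mm) begins 54 mm behind the grasp point. The pads swing forward as they close: fully open they stand 13 mm farther back than shut.
Start: joints at [1.153, 0.126, -0.04, 1.405, 0, 1.571], TCP at [0.213, 0.48, 0.405] pointing down, gripper open.
Joint ranges: [-2.72, 2.72], [-0.95, 1.95], [-1.27, 1.35], [-1.78, 2.02], [-1.46, 1.47], [-3.14, 3.14]. Speed limits (rad/s): [2.39, 2.39, 3.01, 3.14, 3.14, 3.14].

## Interface

Orientations are given as a 3x3 rotation matrix whose columns are the frame's x, y, z axes.
In Python, from bench import robot gives the robot as it stands. The module is installed in compiled form; this text tells all that it offers.
- The arm moves only by the tool arm_command, never from a script. Its argument "plan" is a list of rows, each a list of 7 numbers: the shift along the tool's x, y, z in units of 0.06 m (1.0 is 0.06 m), then the turn, a rotation vector about the tool's x, y, z in units of 5 degrees (1.0 is 5 degrees), then the finger opening in mm, from 0 to 85.4. A call has 1 to 8 rows; each row shifts and turns the commanded pose from where the row before left it, along the tool's axes as they then stand; what a row does not reach is not made up. A row lasts 1/8 s, in which the tool goes at most 62.5 mm and 10.7 degrees, less where a joint would pass 70% of its speed; a pose out of reach is approached as far as the arm can. A call with a number of a shift or a turn outside -1 to 1 is refused whole. A call with a gripper value outside its range is refused whole. The fingers move at their own pace and stop on an object; "grip_force" is the grip in N (left out, the last holds). Time passes only in rows, so rows that do not move let the fingers close. It gives the time, the measured TCP pose, the force and the opening at its end, in the units of the state.
- robot.state(): the state, without advancing time (a new reading comes with each control period).
- robot.capture(name): name is "scene" or "top" or "wrist"; returns a dict with "frame" (420x560x3 uint8, red, green, blue), "fx", "fy", "cx", "cy" (pixels), "D" ([k1, k2, p1, p2, k3] as OpenCV has them; the pictures are not rectified), "rvec" (rotation vector, rad) and "tvec" (3), from world to camera coordinates, as OpenCV has them. Camera axes: x right, y down, z forward; pixel columns grow to the right and rows downward; lengths in m; the calibration is good to about 2 mm. A picture is of the moment at which its call begins. There is no depth.
- robot.finish_job(): hands the job in, once; it reports no verdict.
The state is a dict: "time_s": time; "joints": joint angles; "joint_vel": joint speeds; "tau": joint torques, N m; "position": TCP position; "tcp_rot": TCP orientation; "wrist_force": force on the tool from outside, world axes, zero at the start; "wrist_torque": the same for the moment, N m; "grip_width": opening from 0.0 (shut) to 1.0 (fully open).
Only numpy, scipy, OpenCV 4.12 (cv2) and the standard library are available. Lean on these libraries where they do the work, as an engineer would, in place of code of your own. Each camera call takes 0.05 s, during which the arm holds its last target.

## Task

Pick up the loose white tray by its black handle and lower it onto the stand, blue lip over the blue board, so that all four pins come up through their own corner holes and it sits fully down and level on the four posts; hold it until the pins are through, do not drop it. Let go, then pick up the small terracotta pot and set it down gently, upright, on the tray. Leave the other things standing where they are.

Things in the scene. Friction and masses are not known exactly. Their poses are not given: they have to be found in the camera images.
- stand: Fixed stand: wooden base 190 (x) x 180 (y) x 12 mm, origin at the centre of its underside, z up, +x to its back edge, which bears a low blue board (top at 46 mm), +y left. Four posts: dark, 26 mm thick up to a shoulder at 85 mm height, then a 12 mm pin rising 27 mm more (last 9 mm tapered to 5 mm). Back posts at x +75, y +-65 mm; front posts closer together at x -75, y +-45 mm.
- tray: Loose white tray, 0.3 to 0.55 kg: plate 180 (x) x 170 (y) x 6 mm, origin at the centre of its underside, +x to its back edge, which bears a blue lip (up to 22 mm height), +y left. Four 18 mm through holes: back at x +75, y +-65, front at x -75, y +-45 mm, so it fits the posts only with the blue lip over the stand's blue board.
- tray_handle (a point): Centre of the tray's black grip bar, over the tray's centre, 47 mm above its underside and 41 mm above its upper face; axes as the tray. The bar is 104 mm long (y), 14 mm thick (x), 18 mm high (z), on two 10 mm uprights at y +-45 mm.
- pot_mid (a point): Middle of the small terracotta pot, on its axis, 35 mm above its underside, z up. 70 mm tall, open on top, 0.12 to 0.2 kg; foot 46 mm across, tapering out to 54 mm, then an upright rim band 62 mm across from 46 to 70 mm height, wall 5 mm. Room for it on the tray: axis 47 mm in front of (or behind) the handle bar's middle, gripped along the tray's y so that the fingers clear the handle.
- pot: The same pot, origin at the centre of its underside, z up.
- jar: Bystander: amber glass spice jar with green twist cap, 44 mm across, 92 mm tall, upright; origin at the centre of its underside.
- nozzle: Bystander: black plastic nozzle head standing on its wide collar, 50 mm across, 78 mm tall; origin at the centre of its underside.
- scrubber: Bystander: yellow plastic scrubber 58 x 92 x 30 mm (30 high) that lies on the stand's base between the posts and may stay there under the tray; origin at the centre of its underside.
- post_back_left (a point): Centre of the back left post at its shoulder, 85 mm above the work surface, where the tray's underside comes to rest; axes as the stand.
- hole_back_left (a point): Centre of the tray's back left hole, at the tray's underside; axes as the tray. It belongs over the back left post.
- post_back_right (a point): Centre of the back right post at its shoulder, 85 mm above the work surface, where the tray's underside comes to rest; axes as the stand.
- hole_back_right (a point): Centre of the tray's back right hole, at the tray's underside; axes as the tray. It belongs over the back right post.
- post_front_left (a point): Centre of the front left post at its shoulder, 85 mm above the work surface, where the tray's underside comes to rest; axes as the stand.
- hole_front_left (a point): Centre of the tray's front left hole, at the tray's underside; axes as the tray. It belongs over the front left post.
- post_front_right (a point): Centre of the front right post at its shoulder, 85 mm above the work surface, where the tray's underside comes to rest; axes as the stand.
- hole_front_right (a point): Centre of the tray's front right hole, at the tray's underside; axes as the tray. It belongs over the front right post.
Things that resemble listed ones, but are neither listed nor needed, are in the scene too. There is more than one size of the tray; the job needs the largest.

How it is judged:
By the outcome, as a careful person would: the job done as asked, in the order asked, and still so for the second after the job is handed in, with the robot touching nothing.
It also fails if it takes over 58 s, if anything falls off the work surface, if the arm or the gripper's body presses on something with over 40 N, if the wrist force passes 120 N, or if a joint passes its speed limit or range.

## Working session

There is one attempt and no reset: what is moved stays moved. The work goes in short steps, Python scripts to look and compute and a tool call to move; the robot and the scene stay as the last step left them, time stands still between calls to the robot, and variables do not carry over. Pictures are saved under pics/ and viewed, and the job is handed in when it is done.

Besides the shell and the picture viewer there is one more tool, called after "Call:" by a JSON object that holds its "method" and its "body", one argument or row to a line. arm_command: Moves the arm, as the interface text tells. Its arguments: {"type":"object","properties":{"plan":{"type":"array","items":{"type":"array","items":{"type":"number"}}},"grip_force":{"type":"number"}},"required":["plan"]}

```bash
mkdir -p pics; ls; python3 - <<'E'
from bench import robot
import cv2,pickle
s=robot.state(); print({k:(s[k]) for k in s})
for n in ("scene","top","wrist"):
    c=robot.capture(n); pickle.dump(c,open(f"pics/{n}0.pkl","wb")); cv2.imwrite(f"pics/{n}0.png",c["frame"][:,:,::-1])
    print(n,{k:c[k] for k in c if k!="frame"})
E
```

```text
pics
{'time_s': 0.0, 'joints': array([ 1.15300983e+00,  1.26341831e-01, -4.06220295e-02,  1.40539884e+00,
        6.84836752e-06,  1.57080832e+00]), 'joint_vel': array([ 2.08877703e-03,  9.74624345e-04, -1.37490486e-03, -1.55641757e-03,
       -8.53192421e-05,  2.79058553e-05]), 'tau': array([ 8.28908887e-04, -4.35915756e+01,  3.52925205e+01,  1.73480163e-02,
        8.04256229e-05,  5.63009905e-07]), 'position': array([0.21295281, 0.4797117 , 0.40394186]), 'tcp_rot': array([[ 9.13984408e-01, -6.41795525e-04,  4.05748801e-01],
       [-4.05749308e-01, -1.42886638e-03,  9.13983291e-01],
       [-6.82956676e-06, -9.99998773e-01, -1.56636968e-03]]), 'wrist_force': array([ 0.57984543, -0.29194754, -0.5329636 ]), 'wrist_torque': array([0.0508335, 0.0279019, 0.0060756]), 'grip_width': 0.9978886691188481}
scene {'fx': 477.9099050561956, 'fy': 477.9099050561956, 'cx': 273.02899899537465, 'cy': 209.17170384355154, 'D': array([0.04859271, 0.        , 0.        , 0.        , 0.        ]), 'rvec': array([ 1.45213538,  2.27135241, -0.77889964]), 'tvec': array([ 0.24206727, -0.2999798 ,  1.6726211 ])}
top {'fx': 433.25183179493024, 'fy': 433.25183179493024, 'cx': 283.6804091749533, 'cy': 214.10743938711522, 'D': array([-0.08482173,  0.        ,  0.        ,  0.        ,  0.        ]), 'rvec': array([ 2.14407116, -2.06859771,  0.22257289]), 'tvec': array([-0.03352175,  0.50391994,  0.95573061])}
wrist {'fx': 345.92176849997, 'fy': 345.92176849997, 'cx': 281.56286096689064, 'cy': 207.73214092354402, 'D': array([-0.07923016,  0.        ,  0.        ,  0.        ,  0.        ]), 'rvec': array([-2.40754973, -1.56530215, -0.24338938]), 'tvec': array([-0.52365484, -0.04019534,  0.37968121])}
```

View pics/scene0.png

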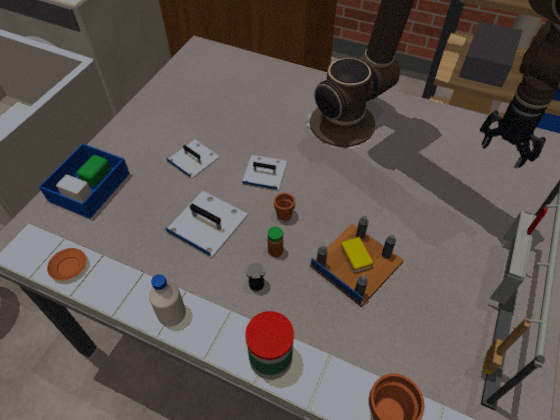

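View pics/top0.png

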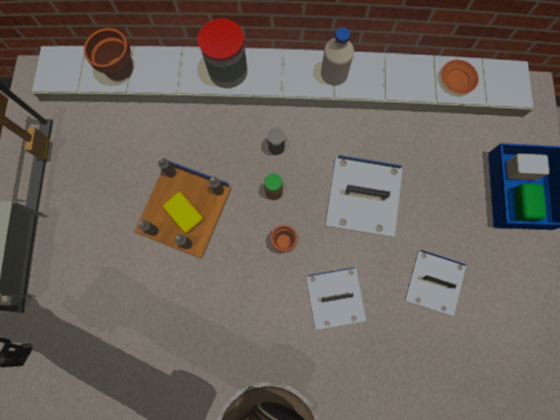

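View pics/wrist0.png

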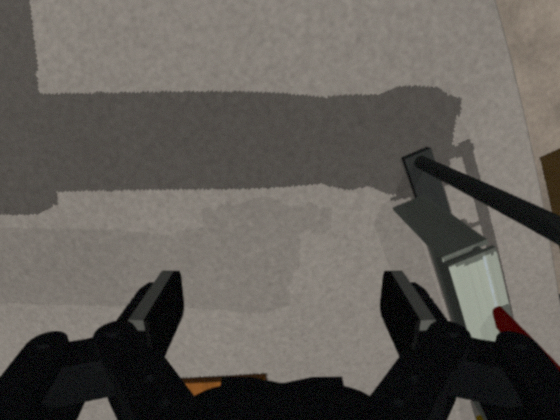

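Tray candidates in the top view are (365,195), (337,297) and (437,282). The one at (365,195) spans about 70 px and is clearly the largest. The small terracotta pot is at (284,239); the larger pot at (108,50) and the saucer at (460,77) are decoys on the ledge. Next I'll enlarge the views to confirm and measure.

```bash
cat > h.py <<'E'
import numpy as np,cv2,pickle
def load(n): return pickle.load(open(f"pics/{n}.pkl","rb"))
def cam(c):
    K=np.array([[c["fx"],0,c["cx"]],[0,c["fy"],c["cy"]],[0,0,1]]);R=cv2.Rodrigues(c["rvec"])[0]
    return K,np.array(c["D"]),R,np.array(c["tvec"])
def back(c,uv,z):
    K,D,R,t=cam(c);p=cv2.undistortPoints(np.array(uv,float).reshape(-1,1,2),K,D).reshape(-1,2)
    d=np.c_[p,np.ones(len(p))]@R; o=-R.T@t
    return o+d*((z-o[2])/d[:,2])[:,None]
def proj(c,P):
    K,D,R,t=cam(c);return cv2.projectPoints(np.array(P,float).reshape(-1,1,3),c["rvec"],c["tvec"],K,D)[0].reshape(-1,2)
def crop(c,x0,y0,x1,y1,s,out,pts=None):
    im=cv2.resize(c["frame"][y0:y1,x0:x1,::-1],None,fx=s,fy=s,interpolation=cv2.INTER_CUBIC)
    if pts is not None:
        for p in pts: cv2.circle(im,(int((p[0]-x0+.5)*s),int((p[1]-y0+.5)*s)),2,(255,0,255),-1)
    for x in range((x0//10+1)*10,x1,10): cv2.putText(im,str(x),((x-x0)*s,8),0,.3,(0,0,0),1);cv2.line(im,((x-x0)*s+s//2,8),((x-x0)*s+s//2,13),(0,0,0))
    for y in range((y0//10+1)*10,y1,10): cv2.putText(im,str(y),(0,(y-y0)*s+s//2),0,.3,(0,0,0),1)
    cv2.imwrite(out,im)
E
python3 - <<'E'
from h import *
c=load("top0"); crop(c,315,145,415,245,6,"pics/t_tray.png"); crop(c,130,145,300,265,4,"pics/t_stand.png")
s=load("scene0"); crop(s,155,180,285,265,6,"pics/s_tray.png"); crop(s,235,190,415,310,4,"pics/s_stand.png")
E
```

```text
(no output)
```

View pics/t_tray.png

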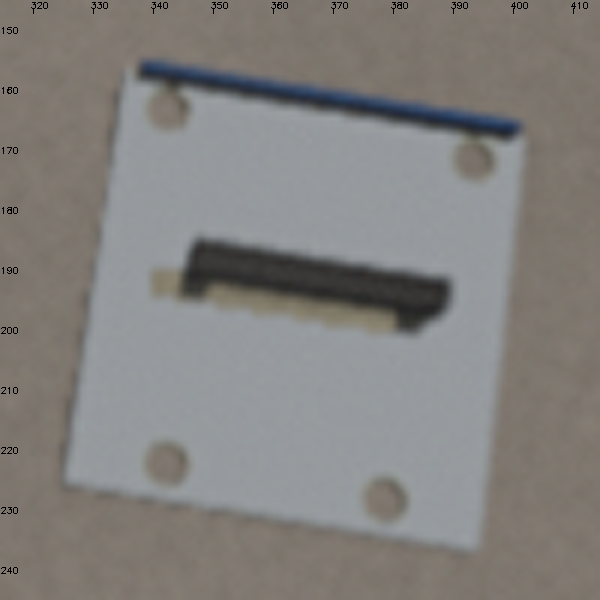

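View pics/t_stand.png

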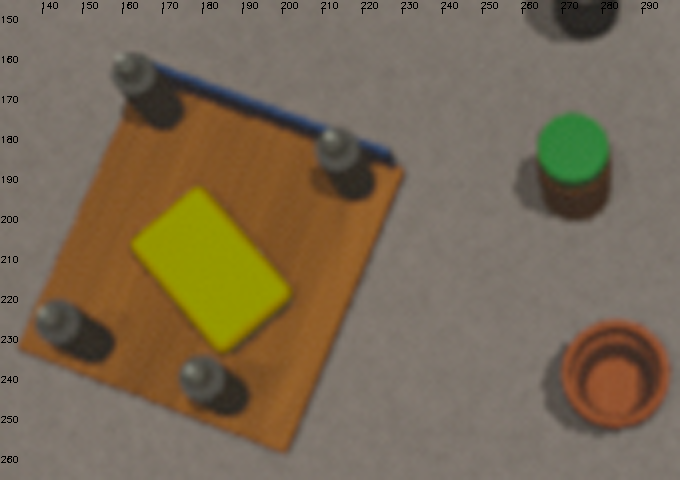

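View pics/s_tray.png

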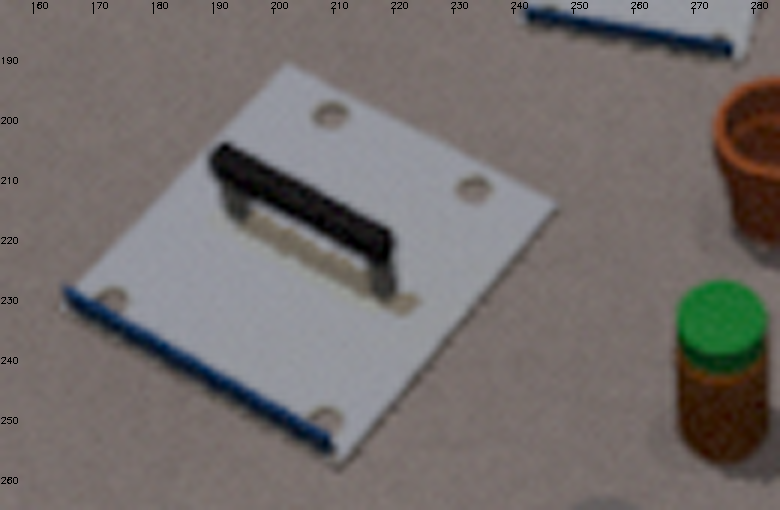

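View pics/s_stand.png

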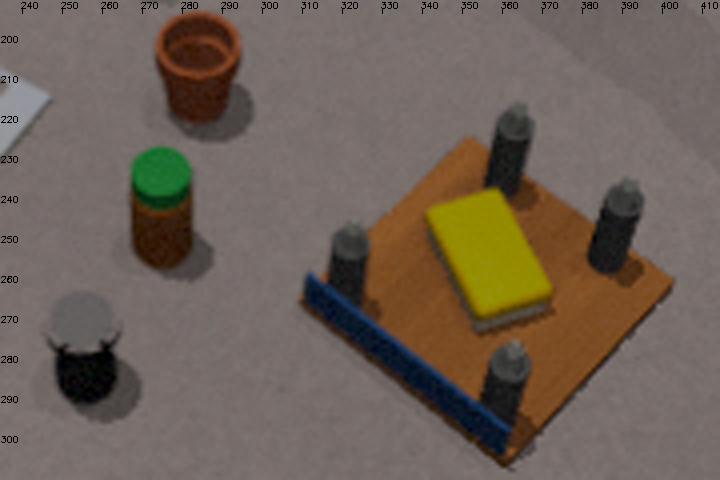

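```bash
cat > fit.py <<'E'
from h import *
from scipy.optimize import least_squares
def fit(obs,x0):  # obs: list of (cam, local pt, uv)
    def P(x,l): 
        c,s=np.cos(x[2]),np.sin(x[2]); return [x[0]+c*l[0]-s*l[1],x[1]+s*l[0]+c*l[1],l[2]]
    f=lambda x: np.concatenate([proj(c,P(x,l))[0]-uv for c,l,uv in obs])
    r=least_squares(f,x0); return r.x, r.fun.reshape(-1,2)
E
python3 - <<'E'
from fit import *
T,S=load("top0"),load("scene0")
q=lambda x0,y0,s:(lambda a,b:np.array([x0+a/s-.5,y0+b/s-.5]))
t=q(315,145,6); H=[(.075,.065,.005),(.075,-.065,.005),(-.075,.045,.005),(-.075,-.045,.005)]
C=[(-.09,.085,.006),(-.09,-.085,.006)]
a=[(T,h,t(*p)) for h,p in zip(H+C,[(168,108),(474,160),(167,463),(385,500),(65,485),(478,550)])]
s=q(155,180,6)
b=[(S,h,s(*p)) for h,p in zip(H+C,[(322,420),(108,300),(474,188),(330,115),(556,206),(288,64)])]
for n,o in (("T",a),("S",b),("TS",a+b)):
    x,r=fit(o,[.5,-.1,0]); print("tray",n,x.round(4),np.degrees(x[2])); print(r.round(1).tolist())
t=q(130,145,4); s=q(235,190,4)
H=[(.075,.065,.11),(.075,-.065,.11),(-.075,.045,.11),(-.075,-.045,.11)]
C=[(-.095,.09,.012),(-.095,-.09,.012)]
a=[(T,h,t(*p)) for h,p in zip(H+C,[(133,60),(338,135),(53,309),(201,365),(18,347),(285,453)])]
b=[(S,h,s(*p)) for h,p in zip(H+C,[(515,344),(350,225),(627,183),(517,106),(674,280),(470,137)])]
for n,o in (("T",a),("S",b),("TS",a+b)):
    x,r=fit(o,[.5,.2,0]); print("stand",n,x.round(4),np.degrees(x[2])); print(r.round(1).tolist())
# pot rim circle centre z=.07
print("pot T rim",back(T,[t(614,372)],.07)); print("pot S rim",back(S,[s(198,47)],.07))
print("pot foot",back(T,[t(613,388)],.005))
print("jar",back(T,[t(573,148)],.092),back(S,[s(161,176)],.092)); print("nozzle S", back(S,[s(82,318)],.078))
E
```

```text
tray T [ 0.5701 -0.2131 -0.1296] -7.42672093845672
[[-0.0, 0.4], [-0.0, -0.0], [-0.0, 0.1], [0.0, -0.1], [-0.1, -0.3], [0.1, 0.1]]
tray S [ 0.5702 -0.2189 -0.1404] -8.04617313370806
[[-0.2, 0.3], [0.2, 0.1], [-0.1, 0.4], [0.2, -0.0], [-0.0, -0.5], [-0.1, -0.3]]
tray TS [ 0.5705 -0.2153 -0.1341] -7.685911502722182
[[1.0, 0.2], [0.9, -0.0], [0.7, -0.1], [0.8, -0.2], [0.7, -0.7], [0.8, 0.1], [1.1, 0.8], [1.3, 0.7], [0.9, 0.7], [1.0, 0.4], [1.0, -0.2], [0.6, 0.2]]
stand T [ 0.5197  0.2292 -0.3372] -19.322962802918557
[[-0.5, -0.8], [0.2, 0.2], [-0.7, 0.1], [-1.0, 0.9], [0.9, -0.6], [1.4, 0.1]]
stand S [ 0.5222  0.228  -0.3265] -18.70683061643254
[[-0.4, 0.6], [0.3, -0.2], [0.5, -0.4], [0.3, -0.1], [0.2, 0.4], [-0.9, -0.4]]
stand TS [ 0.5206  0.2287 -0.333 ] -19.080241131390896
[[-0.5, -1.1], [0.4, -0.3], [-0.3, -0.1], [-0.6, 0.5], [1.2, -0.8], [1.8, -0.4], [-0.2, 0.2], [0.7, -0.8], [1.1, -0.7], [0.9, -0.5], [0.6, 0.2], [-0.2, -0.7]]
pot T rim [[ 0.44705296 -0.0159737   0.07      ]]
pot S rim [[ 0.4513896  -0.02028214  0.07      ]]
pot foot [[ 0.44776289 -0.01524947  0.005     ]]
jar [[0.57172985 0.01189272 0.092     ]] [[0.57806081 0.00949042 0.092     ]]
nozzle S [[0.6909531  0.00572321 0.078     ]]
```

Each view alone fits well, but the two disagree by about 4–6 mm, so I'll refine with the wrist camera. I'm building a planning helper and moving first over the stand, which is on the way.

```bash
cat > plan.py <<'E'
import numpy as np
from scipy.spatial.transform import Rotation as Ro
def plan(st,target,yaw,n,w=None):
    """tool down, tool z axis heading yaw (rad); rows from measured pose, linear interp"""
    p=np.array(st["position"]);R=np.array(st["tcp_rot"])
    z=np.array([np.cos(yaw),np.sin(yaw),0]);y=np.array([0,0,-1.]);Rt=np.c_[np.cross(y,z),y,z]
    rv=Ro.from_matrix(R.T@Rt).as_rotvec(); rows=[]; pc,Rc=p.copy(),R.copy()
    for i in range(n):
        goal=p+(np.array(target)-p)*(i+1)/n
        d=np.round(Rc.T@(goal-pc)/.06,2); r=np.round(np.degrees(rv/n)/5,2)
        pc=pc+Rc@d*.06; Rc=Rc@Ro.from_rotvec(np.radians(r*5)).as_matrix()
        rows.append(list(d)+list(r)+[w])
    for r in rows: print([float(v) if v is not None else None for v in r])
    print("max",np.abs(np.array([r[:6] for r in rows])).max(),"end",pc.round(4))
E
python3 - <<'E'
from h import *; from plan import *
from bench import robot
s=robot.state(); c=load("wrist0"); K,D,R,t=cam(c); o=-R.T@t
print("cam in tool",(s["tcp_rot"].T@(o-s["position"])).round(4)); print("cam axes in tool",(s["tcp_rot"].T@R.T).round(2))
plan(s,[.47,.2,.42],-.333,16)
E
```

```text
cam in tool [-0.0773  0.0306 -0.0009]
cam axes in tool [[ 0.    0.95  0.3 ]
 [-0.   -0.3   0.95]
 [ 1.   -0.    0.  ]]
[0.36, -0.02, -0.16, 0.0, 1.06, 0.0, None]
[0.38, -0.01, -0.12, 0.0, 1.06, 0.0, None]
[0.38, -0.02, -0.09, 0.0, 1.06, 0.0, None]
[0.4, -0.02, -0.05, 0.0, 1.06, 0.0, None]
[0.39, -0.01, -0.02, 0.0, 1.06, 0.0, None]
[0.4, -0.02, 0.02, 0.0, 1.06, 0.0, None]
[0.39, -0.01, 0.06, 0.0, 1.06, 0.0, None]
[0.38, -0.02, 0.09, 0.0, 1.06, 0.0, None]
[0.38, -0.02, 0.13, 0.0, 1.06, 0.0, None]
[0.36, -0.01, 0.16, 0.0, 1.06, 0.0, None]
[0.34, -0.02, 0.2, 0.0, 1.06, 0.0, None]
[0.33, -0.02, 0.22, 0.0, 1.06, 0.0, None]
[0.3, -0.01, 0.26, 0.0, 1.06, 0.0, None]
[0.28, -0.02, 0.28, 0.0, 1.06, 0.0, None]
[0.25, -0.02, 0.31, 0.0, 1.06, 0.0, None]
[0.22, -0.01, 0.33, 0.0, 1.06, 0.0, None]
max 1.06 end [0.4703 0.1999 0.4199]
```

```bash
python3 - <<'E'
from plan import *
from bench import robot
s=robot.state(); plan(s,[.53,.255,.42],-.16,16,85)
E
```

```text
[0.4, -0.02, -0.08, 0.0, 0.94, 0.0, 85.0]
[0.4, -0.01, -0.05, 0.0, 0.94, 0.0, 85.0]
[0.4, -0.02, -0.01, 0.0, 0.94, 0.0, 85.0]
[0.41, -0.02, 0.02, 0.0, 0.94, 0.0, 85.0]
[0.4, -0.01, 0.05, 0.0, 0.94, 0.0, 85.0]
[0.4, -0.02, 0.08, 0.0, 0.94, 0.0, 85.0]
[0.38, -0.02, 0.12, 0.0, 0.94, 0.0, 85.0]
[0.38, -0.01, 0.15, 0.0, 0.94, 0.0, 85.0]
[0.36, -0.02, 0.18, 0.0, 0.94, 0.0, 85.0]
[0.35, -0.01, 0.21, 0.0, 0.94, 0.0, 85.0]
[0.33, -0.02, 0.23, 0.0, 0.94, 0.0, 85.0]
[0.31, -0.02, 0.26, 0.0, 0.94, 0.0, 85.0]
[0.28, -0.01, 0.29, 0.0, 0.94, 0.0, 85.0]
[0.27, -0.02, 0.31, 0.0, 0.94, 0.0, 85.0]
[0.23, -0.02, 0.33, 0.0, 0.94, 0.0, 85.0]
[0.21, -0.01, 0.35, 0.0, 0.94, 0.0, 85.0]
max 0.94 end [0.5303 0.255  0.4198]
```

Call:
{"method": "arm_command", "body": {
  "plan": [
    [0.4,-0.02,-0.08,0,0.94,0,85],
    [0.4,-0.01,-0.05,0,0.94,0,85],
    [0.4,-0.02,-0.01,0,0.94,0,85],
    [0.4,-0.02,0.02,0,0.94,0,85],
    [0.4,-0.01,0.05,0,0.94,0,85],
    [0.4,-0.02,0.08,0,0.94,0,85],
    [0.38,-0.02,0.12,0,0.94,0,85],
    [0.38,-0.01,0.15,0,0.94,0,85]
  ]
}}

```text
time_s: 1.15
position: [0.3717, 0.3673, 0.4123]
tcp_rot: [[0.474, -0.0, 0.88], [-0.88, -0.0, 0.474], [0.0, -1.0, -0.0]]
wrist_force: [-0.3, 0.5, 0.3]
grip_width: 0.998
```

Call:
{"method": "arm_command", "body": {
  "plan": [
    [0.36,-0.02,0.18,0,0.94,0,85],
    [0.35,-0.01,0.21,0,0.94,0,85],
    [0.33,-0.02,0.23,0,0.94,0,85],
    [0.3,-0.02,0.26,0,0.94,0,85],
    [0.28,-0.01,0.29,0,0.94,0,85],
    [0.27,-0.02,0.31,0,0.94,0,85],
    [0.23,-0.02,0.33,0,0.94,0,85],
    [0.2,-0.01,0.35,0,0.94,0,85]
  ]
}}

```text
time_s: 2.15
position: [0.5304, 0.256, 0.42]
tcp_rot: [[-0.162, -0.001, 0.987], [-0.987, -0.0, -0.162], [0.0, -1.0, -0.001]]
wrist_force: [0.2, -0.1, -0.2]
grip_width: 0.995
```

```bash
python3 - <<'E'
from h import *
from bench import robot
c=robot.capture("wrist"); pickle.dump(c,open("pics/w1.pkl","wb")); cv2.imwrite("pics/w1.png",c["frame"][:,:,::-1])
s=robot.state(); print(s["time_s"],s["position"],s["tcp_rot"].round(3))
E
```

```text
2.2 [0.53220438 0.25478417 0.4195494 ] [[-0.166  0.     0.986]
 [-0.986 -0.002 -0.166]
 [ 0.001 -1.     0.001]]
```

View pics/w1.png

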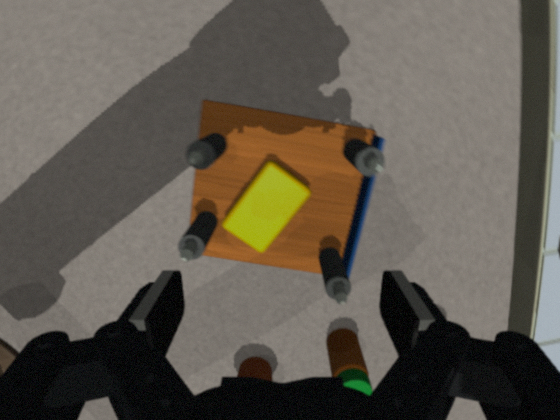

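```bash
python3 - <<'E'
from h import *
c=load("w1"); crop(c,170,90,400,310,3,"pics/w1c.png")
E
```

```text
(no output)
```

View pics/w1c.png

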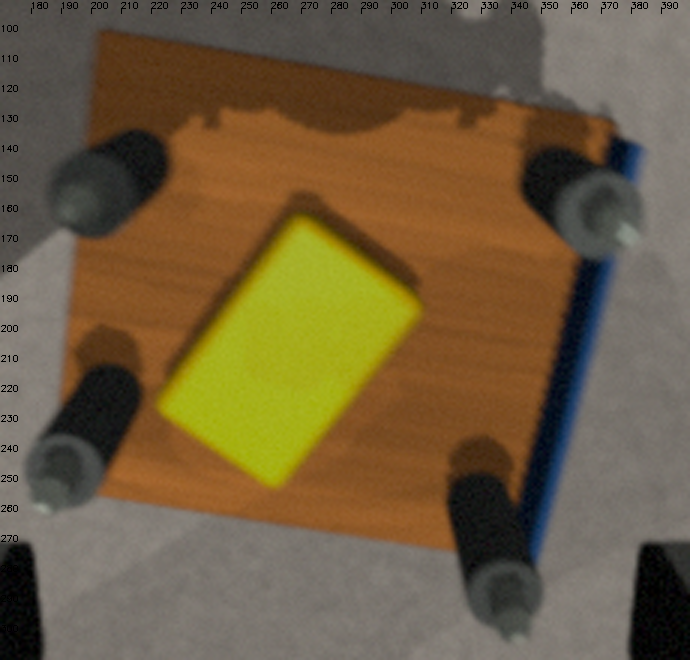

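```bash
python3 - <<'E'
from fit import *
W=load("w1");q=lambda a,b:np.array([170+a/3-.5,90+b/3-.5])
xy=[(.075,.065),(.075,-.065),(-.075,.045),(-.075,-.045)]
sh=[(W,(*h,.085),q(*p)) for h,p in zip(xy,[(599,213),(504,597),(92,194),(65,471)])]
tip=[(W,(*h,.112),q(*p)) for h,p in zip(xy,[(628,234),(516,637),(70,206),(44,497)])]
co=[(W,(-.095,.09,.012),q(98,30)),(W,(-.095,-.09,.012),q(62,494)) ]
for n,o in (("sh",sh),("tip",tip),("all",sh+tip)):
    x,r=fit(o,[.5,.2,-.3]); print(n,x.round(4),np.degrees(x[2]).round(2)); print(r.round(1).tolist())
E
```

```text
sh [ 0.52    0.2295 -0.3334] -19.1
[[0.7, 0.5], [0.4, -0.7], [-0.4, 0.3], [-0.6, -0.1]]
tip [ 0.5206  0.2305 -0.3457] -19.81
[[0.3, -0.7], [0.2, 0.7], [0.6, -0.8], [-1.3, 1.4]]
all [ 0.5203  0.23   -0.34  ] -19.48
[[1.3, 0.5], [0.1, -0.9], [0.2, -0.9], [-0.7, -1.2], [-0.3, -0.7], [0.5, 0.8], [0.0, 0.3], [-1.2, 2.4]]
```

```bash
python3 - <<'E'
from plan import *
from bench import robot
s=robot.state(); plan(s,[.574,-.185,.38],-.134,8,85)
E
```

```text
[0.89, 0.08, 0.24, -0.0, -0.05, 0.0, 85.0]
[0.89, 0.09, 0.23, -0.0, -0.05, 0.0, 85.0]
[0.89, 0.08, 0.23, -0.0, -0.05, 0.0, 85.0]
[0.89, 0.09, 0.23, -0.0, -0.05, 0.0, 85.0]
[0.89, 0.08, 0.22, -0.0, -0.05, 0.0, 85.0]
[0.9, 0.08, 0.22, -0.0, -0.05, 0.0, 85.0]
[0.89, 0.09, 0.21, -0.0, -0.05, 0.0, 85.0]
[0.9, 0.08, 0.21, -0.0, -0.05, 0.0, 85.0]
max 0.9 end [ 0.5738 -0.185   0.38  ]
```

Call:
{"method": "arm_command", "body": {
  "plan": [
    [0.89,0.08,0.24,0,-0.05,0,85],
    [0.89,0.09,0.23,0,-0.05,0,85],
    [0.89,0.08,0.23,0,-0.05,0,85],
    [0.89,0.09,0.23,0,-0.05,0,85],
    [0.89,0.08,0.22,0,-0.05,0,85],
    [0.9,0.08,0.22,0,-0.05,0,85],
    [0.9,0.09,0.21,0,-0.05,0,85],
    [0.9,0.08,0.21,0,-0.05,0,85]
  ]
}}

```text
time_s: 3.2
position: [0.5742, -0.1851, 0.3797]
tcp_rot: [[-0.124, -0.0, 0.992], [-0.992, 0.0, -0.124], [-0.0, -1.0, -0.0]]
wrist_force: [1.5, -0.4, -0.6]
grip_width: 0.995
```

```bash
python3 - <<'E'
from h import *
from bench import robot
c=robot.capture("wrist"); pickle.dump(c,open("pics/w2.pkl","wb")); cv2.imwrite("pics/w2.png",c["frame"][:,:,::-1])
s=robot.state(); print(s["time_s"],s["position"],s["tcp_rot"].round(3)); crop(c,150,50,420,280,3,"pics/w2c.png")
E
```

```text
3.25 [ 0.57443072 -0.19044137  0.37825676] [[-0.128 -0.002  0.992]
 [-0.992 -0.003 -0.128]
 [ 0.004 -1.    -0.001]]
```

View pics/w2.png

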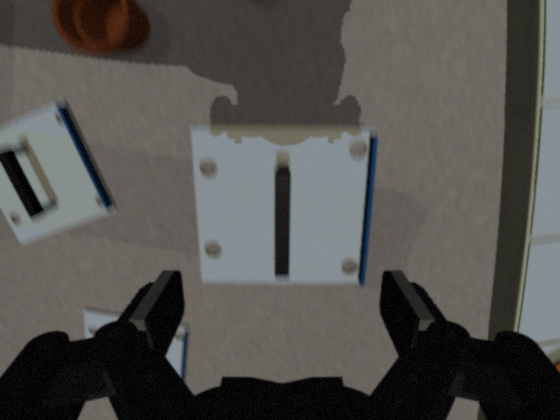

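View pics/w2c.png

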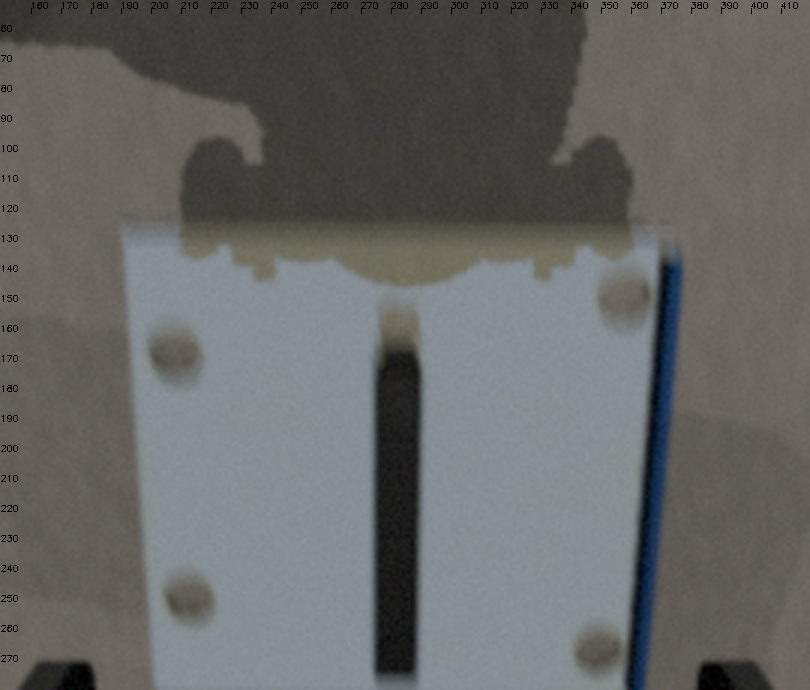

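The picture is motion-blurred because the arm was still settling. I'll hold still for two rows and look again.

Call:
{"method": "arm_command", "body": {
  "plan": [
    [0,0,0,0,0,0,85],
    [0,0,0,0,0,0,85]
  ]
}}

```text
time_s: 3.5
position: [0.5743, -0.1828, 0.38]
tcp_rot: [[-0.124, -0.0, 0.992], [-0.992, 0.0, -0.124], [-0.0, -1.0, -0.0]]
wrist_force: [0.7, -0.0, -0.2]
grip_width: 0.994
```

```bash
python3 - <<'E'
from h import *
from bench import robot
s=robot.state(); print(s["time_s"],s["position"],s["tcp_rot"].round(3))
c=robot.capture("wrist"); pickle.dump(c,open("pics/w3.pkl","wb")); crop(c,180,110,400,300,4,"pics/w3c.png")
crop(c,180,110,400,300,3,"pics/w3c.png")
E
```

```text
3.5 [ 0.57428933 -0.18278055  0.38002471] [[-0.124 -0.     0.992]
 [-0.992  0.    -0.124]
 [-0.    -1.    -0.   ]]
```

View pics/w3c.png

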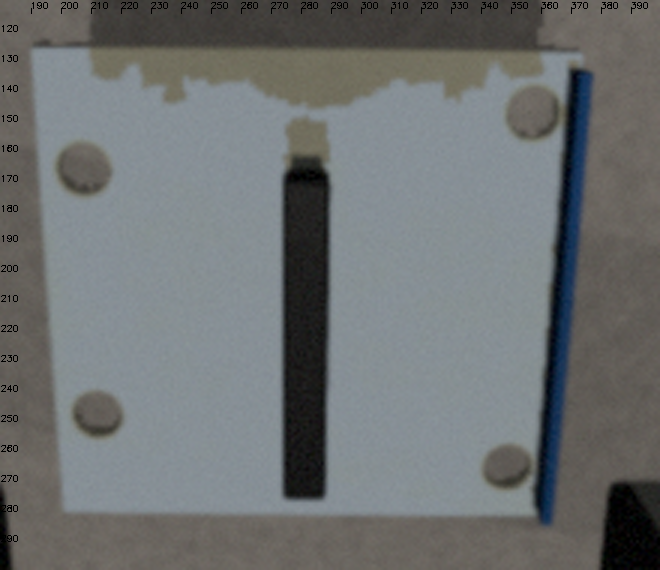

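```bash
python3 - <<'E'
from fit import *
W=load("w3");q=lambda a,b:np.array([180+a/3-.5,110+b/3-.5])
xy=[(.075,.065),(.075,-.065),(-.075,.045),(-.075,-.045)]
o=[(W,(*h,.0055),q(*p)) for h,p in zip(xy,[(532,112),(508,466),(83,168),(98,414)])]
c=[(W,(-.09,.085,.006),q(31,49)),(W,(-.09,-.085,.006),q(63,512))]
b=[(W,(0,-.052,.056),q(304,498))]
for n,k in (("h",o),("h+c",o+c),("all",o+c+b)):
    x,r=fit(k,[.57,-.2,-.1]); print(n,x.round(4),np.degrees(x[2]).round(2)); print(r.round(1).tolist())
print(proj(W,[[x[0],x[1],.056]]))
from plan import *
from bench import robot
s=robot.state(); print(s["position"],s["joints"])
plan(s,[x[0],x[1],.27],x[2],3,60)
E
```

```text
h [ 0.5701 -0.2161 -0.1297] -7.43
[[0.2, -0.1], [-0.2, -0.1], [0.0, 0.2], [-0.1, 0.0]]
h+c [ 0.5701 -0.2161 -0.1299] -7.45
[[0.2, -0.0], [-0.3, 0.0], [0.0, 0.3], [-0.1, 0.1], [-0.1, -0.3], [0.4, -0.0]]
all [ 0.5701 -0.2159 -0.1294] -7.42
[[0.1, -0.3], [-0.2, -0.2], [-0.0, 0.1], [-0.1, -0.1], [-0.2, -0.5], [0.4, -0.2], [0.0, 1.0]]
[[281.11916443 225.47709462]]
[ 0.57436454 -0.18239369  0.38026267] [-3.07532040e-01  2.75175754e-01  9.09037512e-02  1.38657320e+00
  2.29066719e-04  1.38644933e+00]
[0.19, 0.61, -0.0, 0.0, 0.02, -0.0, 60.0]
[0.19, 0.62, -0.0, 0.0, 0.02, -0.0, 60.0]
[0.18, 0.61, -0.0, 0.0, 0.02, -0.0, 60.0]
max 0.62 end [ 0.5702 -0.2157  0.2699]
```

Call:
{"method": "arm_command", "body": {
  "plan": [
    [0.19,0.62,0,0,0.02,0,60],
    [0.19,0.62,0,0,0.02,0,60],
    [0.18,0.62,0,0,0.02,0,60],
    [0,0,0,0,0,0,60],
    [0,0,0,0,0,0,60]
  ]
}}

```text
time_s: 4.18
position: [0.5707, -0.2159, 0.2702]
tcp_rot: [[-0.128, 0.002, 0.992], [-0.992, -0.0, -0.128], [0.0, -1.0, 0.002]]
wrist_force: [-0.1, 0.2, 0.3]
grip_width: 0.703
```

```bash
python3 - <<'E'
from h import *; from plan import *
from bench import robot
s=robot.state(); print(s["time_s"],s["position"],s["tcp_rot"].round(3))
c=robot.capture("wrist"); cv2.imwrite("pics/w4.png",c["frame"][:,:,::-1])
plan(s,[.5701,-.216,.203],-.1297,2,60)
E
```

```text
4.175 [ 0.57066406 -0.21585565  0.27015103] [[-0.128  0.002  0.992]
 [-0.992 -0.    -0.128]
 [ 0.    -1.     0.002]]
[0.0, 0.56, -0.01, -0.01, 0.01, 0.0, 60.0]
[0.0, 0.56, -0.0, -0.01, 0.01, 0.0, 60.0]
max 0.56 end [ 0.5701 -0.2158  0.203 ]
```

View pics/w4.png

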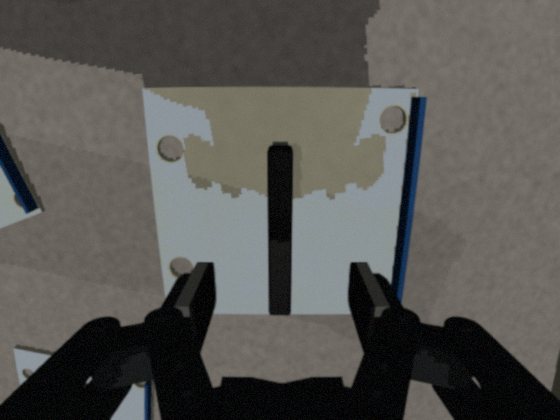

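The bar sits centred between the fingers at columns 268–292, against a finger midpoint of about 282. Now I'll go down and grip.

Call:
{"method": "arm_command", "body": {
  "plan": [
    [0,0.56,-0.01,0,0,0,60],
    [0,0.56,0,0,0,0,60],
    [0,0,0,0,0,0,60],
    [0,0,0,0,0,0,5],
    [0,0,0,0,0,0,5],
    [0,0,0,0,0,0,5],
    [0,0,0,0,0,0,5],
    [0,0,0,0,0,0,5]
  ],
  "grip_force": 80
}}

```text
time_s: 5.22
position: [0.5701, -0.2169, 0.2033]
tcp_rot: [[-0.129, 0.003, 0.992], [-0.992, -0.001, -0.129], [0.001, -1.0, 0.003]]
wrist_force: [-1.6, 0.4, 5.1]
grip_width: 0.149
```

```bash
python3 - <<'E'
from h import *; from plan import *
from bench import robot
s=robot.state(); print(s["time_s"],s["position"],s["tcp_rot"].round(3),s["grip_width"],s["wrist_force"])
E
```

```text
5.225 [ 0.57007547 -0.2168991   0.20331531] [[-0.129  0.003  0.992]
 [-0.992 -0.001 -0.129]
 [ 0.001 -1.     0.003]] 0.14910258927913975 [-1.6384358   0.4202802   5.09194057]
```

Call:
{"method": "arm_command", "body": {
  "plan": [
    [0,-0.2,0,0,0,0,5],
    [0,-0.5,0,0,0,0,5],
    [0,-0.8,0,0,0,0,5],
    [0,-0.8,0,0,0,0,5],
    [0,-0.4,0,0,0,0,5],
    [0,0,0,0,0,0,5],
    [0,0,0,0,0,0,5]
  ]
}}

```text
time_s: 6.1
position: [0.5693, -0.2166, 0.362]
tcp_rot: [[-0.13, -0.002, 0.992], [-0.992, 0.001, -0.13], [-0.0, -1.0, -0.002]]
wrist_force: [-0.6, -0.2, -3.5]
grip_width: 0.144
```

```bash
python3 - <<'E'
from h import *; from plan import *
from bench import robot
s=robot.state(); print(s["time_s"],s["position"],s["tcp_rot"].round(4),s["grip_width"],s["wrist_force"],s["wrist_torque"])
for n in ("wrist","scene"):
    c=robot.capture(n); pickle.dump(c,open(f"pics/{n}5.pkl","wb")); cv2.imwrite(f"pics/{n}5.png",c["frame"][:,:,::-1])
plan(s,[.52,.2295,.355],-.334,10,5)
E
```

```text
6.1 [ 0.56928457 -0.21663947  0.36198758] [[-1.295e-01 -1.800e-03  9.916e-01]
 [-9.916e-01  7.000e-04 -1.295e-01]
 [-4.000e-04 -1.000e+00 -1.900e-03]] 0.14354212338172362 [-0.5966091  -0.22388081 -3.50753983] [ 0.0313323   0.02091726 -0.00384344]
[-0.73, 0.01, -0.18, 0.0, 0.23, -0.0, 5.0]
[-0.72, 0.01, -0.19, 0.0, 0.23, -0.0, 5.0]
[-0.72, 0.02, -0.21, 0.0, 0.23, -0.0, 5.0]
[-0.71, 0.01, -0.22, 0.0, 0.23, -0.0, 5.0]
[-0.71, 0.01, -0.23, 0.0, 0.23, -0.0, 5.0]
[-0.71, 0.01, -0.25, 0.0, 0.23, -0.0, 5.0]
[-0.7, 0.02, -0.27, 0.0, 0.23, -0.0, 5.0]
[-0.69, 0.01, -0.27, 0.0, 0.23, -0.0, 5.0]
[-0.69, 0.01, -0.3, 0.0, 0.23, -0.0, 5.0]
[-0.69, 0.01, -0.3, 0.0, 0.23, -0.0, 5.0]
max 0.73 end [0.5202 0.2298 0.3552]
```

View pics/wrist5.png

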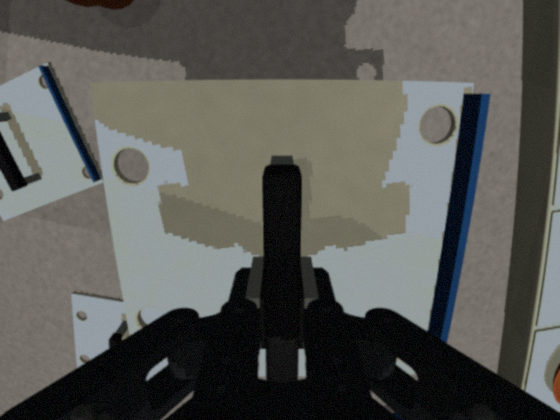

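View pics/scene5.png

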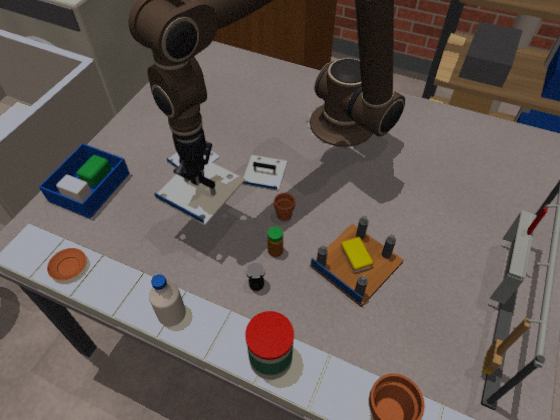

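```bash
python3 - <<'E'
from h import *
c=load("wrist5"); crop(c,80,70,500,350,2,"pics/w5c.png")
c=load("wrist5"); crop(c,85,75,170,200,5,"pics/w5l.png");crop(c,415,75,500,200,5,"pics/w5r.png")
a=cv2.imread("pics/w5l.png");b=cv2.imread("pics/w5r.png");cv2.imwrite("pics/w5lr.png",np.hstack([a[:,:400],b[:,:400]]))
E
```

```text
(no output)
```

View pics/w5lr.png

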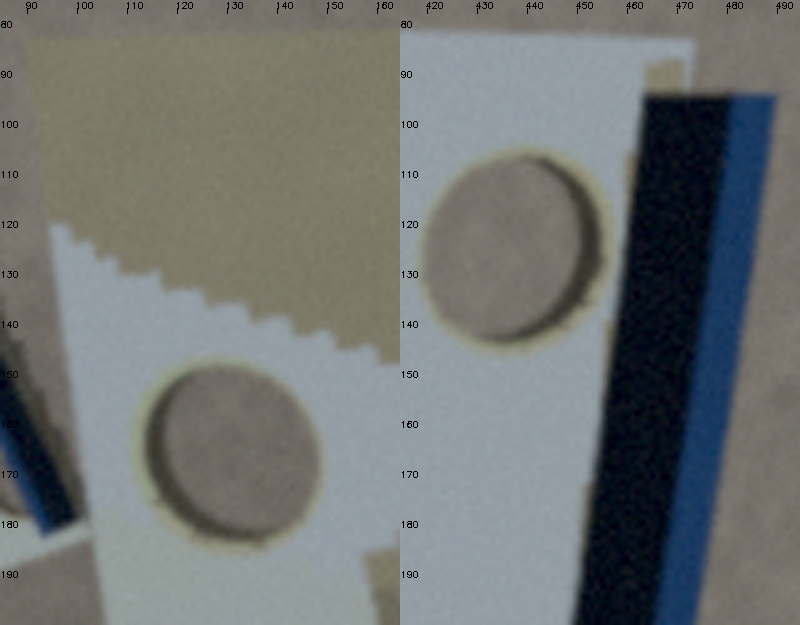

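```bash
cat > held.py <<'E'
from h import *
from scipy.optimize import least_squares
from scipy.spatial.transform import Rotation as Ro
def held(c,L,uv,x0,free):
    x0=np.array(x0,float)
    def f(v):
        x=x0.copy();x[free]=v
        P=Ro.from_euler("ZYX",x[3:]).apply(np.array(L))+x[:3]
        return (proj(c,P)-uv).ravel()
    r=least_squares(f,x0[free],x_scale=.01);x=x0.copy();x[free]=r.x;return x,r.fun.reshape(-1,2)
E
python3 - <<'E'
from held import *
c=load("wrist5");L=[(-.075,.045,.006),(.075,.065,.006),(-.09,.085,.006),(.09,.085,.006)]
uv=np.array([(130.1,164.9),(437.5,124.3),(89.5,82.5),(473.1,82.5)])
for fr in ([0,1,3],[0,1,2,3],[0,1,2,3,4],[0,1,2,3,4,5]):
    x,r=held(c,L,uv,[.569,-.2166,.1587,-.13,0,0],fr); print(fr,x.round(4),r.round(1).tolist())
E
```

```text
[0, 1, 3] [ 0.5692 -0.2159  0.1587 -0.1304  0.      0.    ] [[-0.2, 0.6], [0.1, 0.3], [0.2, -0.5], [-0.1, -0.3]]
[0, 1, 2, 3] [ 0.5692 -0.2159  0.1586 -0.1304  0.      0.    ] [[-0.2, 0.5], [0.0, 0.3], [0.3, -0.5], [-0.1, -0.3]]
[0, 1, 2, 3, 4] [ 0.5691 -0.2159  0.1586 -0.1303 -0.0043  0.    ] [[-0.2, 0.5], [-0.0, 0.3], [0.3, -0.4], [-0.1, -0.4]]
[0, 1, 2, 3, 4, 5] [ 0.5691 -0.2158  0.1575 -0.1302 -0.0049  0.0162] [[0.1, 0.3], [-0.2, 0.4], [0.1, -0.3], [0.1, -0.4]]
```

The tray hangs level, centred within 1 mm under the TCP, and its yaw matches the tool. Carrying it to the stand.

Call:
{"method": "arm_command", "body": {
  "plan": [
    [-0.4,0.01,-0.1,0,0.2,0,5],
    [-0.72,0.01,-0.19,0,0.23,0,5],
    [-0.72,0.02,-0.2,0,0.23,0,5],
    [-0.71,0.01,-0.22,0,0.23,0,5],
    [-0.71,0.01,-0.23,0,0.23,0,5],
    [-0.71,0.01,-0.25,0,0.23,0,5],
    [-0.7,0.02,-0.27,0,0.23,0,5],
    [-0.69,0.01,-0.27,0,0.23,0,5]
  ]
}}

```text
time_s: 7.2
position: [0.5316, 0.1208, 0.3559]
tcp_rot: [[-0.284, -0.002, 0.959], [-0.959, -0.0, -0.284], [0.001, -1.0, -0.002]]
wrist_force: [0.9, -0.3, -2.6]
grip_width: 0.152
```

Call:
{"method": "arm_command", "body": {
  "plan": [
    [-0.69,0.01,-0.3,0,0.23,0,5],
    [-0.6,0,-0.25,0,0.23,0,5],
    [-0.4,0,-0.19,0,0.03,0,5],
    [0,0,0,0,0,0,5],
    [0,0,0,0,0,0,5],
    [0,0,0,0,0,0,5]
  ]
}}

```text
time_s: 7.95
position: [0.5204, 0.2286, 0.3564]
tcp_rot: [[-0.326, -0.001, 0.945], [-0.945, -0.001, -0.326], [0.001, -1.0, -0.0]]
wrist_force: [0.5, -0.6, -3.6]
grip_width: 0.145
```

```bash
python3 - <<'E'
from h import *; from plan import *
from bench import robot
s=robot.state(); print(s["time_s"],s["position"],s["tcp_rot"].round(4),s["grip_width"],s["wrist_force"],s["joint_vel"].round(3))
for n in ("wrist","scene","top"):
    c=robot.capture(n); pickle.dump(c,open(f"pics/{n}6.pkl","wb")); cv2.imwrite(f"pics/{n}6.png",c["frame"][:,:,::-1])
plan(s,[.52,.2292,.34],-.334,2,5)
E
```

```text
7.95 [0.52042196 0.2286267  0.35635105] [[-3.257e-01 -6.000e-04  9.455e-01]
 [-9.455e-01 -5.000e-04 -3.257e-01]
 [ 7.000e-04 -1.000e+00 -4.000e-04]] 0.14511797851642985 [ 0.5397893  -0.58034704 -3.64718905] [-0.004 -0.003  0.004 -0.002  0.     0.001]
[-0.0, 0.14, -0.0, 0.0, 0.01, 0.0, 5.0]
[-0.01, 0.13, -0.01, 0.0, 0.01, 0.0, 5.0]
max 0.14 end [0.52   0.2294 0.3402]
```

View pics/wrist6.png

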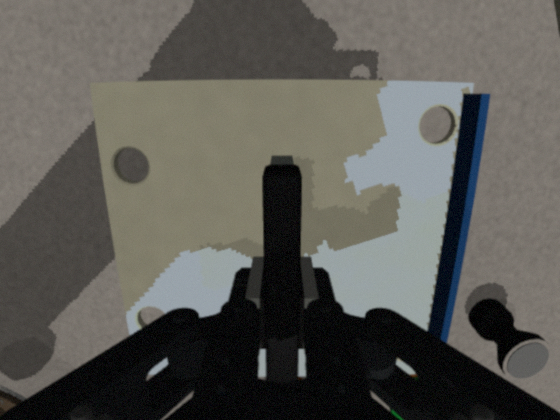

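View pics/scene6.png

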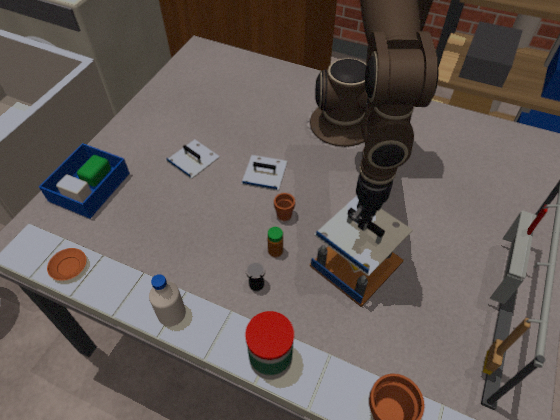

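Call:
{"method": "arm_command", "body": {
  "plan": [
    [0,0.2,0,0,0.02,0,5],
    [0,0.2,0,0,0.02,0,5],
    [0,0.18,0,0,0.02,0,5],
    [0,0,0,0,0,0,5],
    [0,0,0,0,0,0,5]
  ]
}}

```text
time_s: 8.72
position: [0.5204, 0.2296, 0.322]
tcp_rot: [[-0.329, 0.0, 0.944], [-0.944, 0.0, -0.329], [-0.0, -1.0, 0.0]]
wrist_force: [-0.1, -0.7, -4.3]
grip_width: 0.146
```

```bash
python3 - <<'E'
from h import *; from plan import *
from bench import robot
s=robot.state(); print(s["time_s"],s["position"],s["tcp_rot"].round(4),s["wrist_force"])
for n in ("wrist","scene","top"):
    c=robot.capture(n); pickle.dump(c,open(f"pics/{n}7.pkl","wb"))
    if n=="top": crop(c,120,140,260,270,5,"pics/top7.png")
    if n=="scene": crop(c,290,190,420,310,5,"pics/scene7.png")
    if n=="wrist": crop(c,70,60,500,380,1,"pics/wrist7.png")
E
```

```text
8.725 [0.52038013 0.22959369 0.32198674] [[-3.294e-01  1.000e-04  9.442e-01]
 [-9.442e-01  0.000e+00 -3.294e-01]
 [-0.000e+00 -1.000e+00  1.000e-04]] [-0.07823819 -0.65206977 -4.25283479]
```

View pics/top7.png

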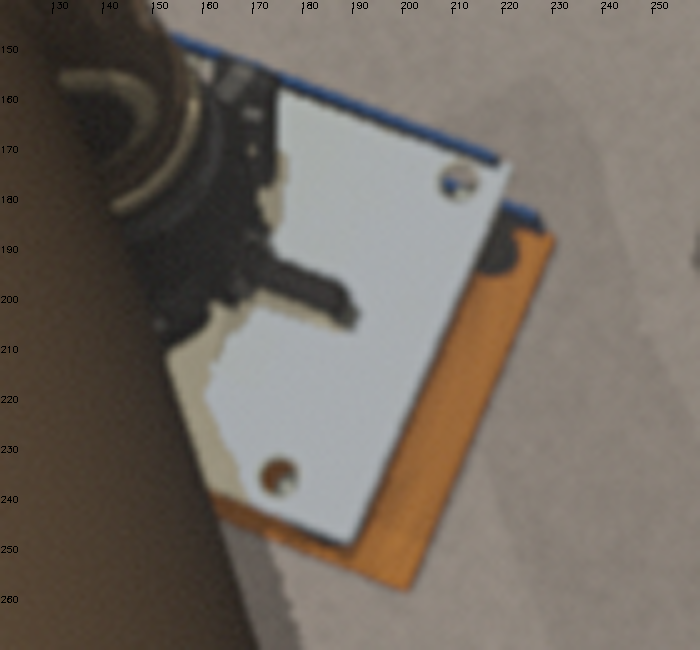

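View pics/scene7.png

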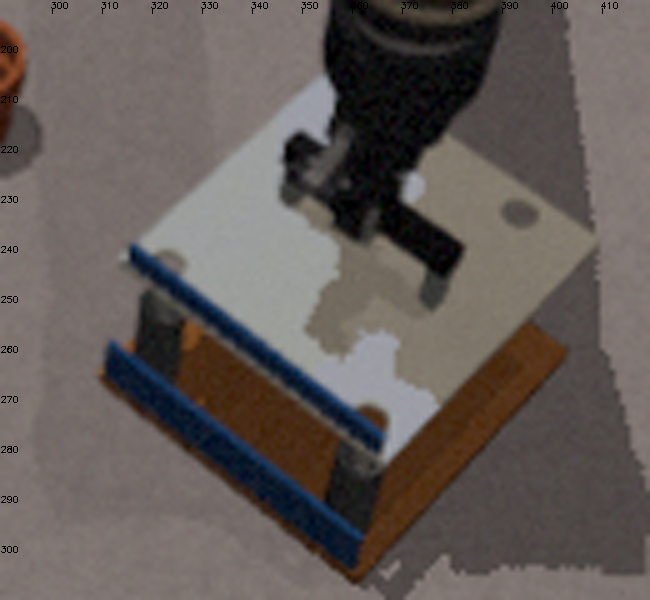

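View pics/wrist7.png

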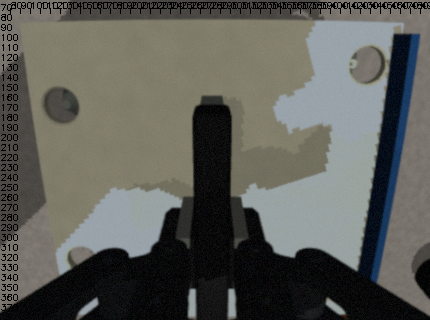

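```bash
python3 - <<'E'
from h import *
c=load("top7"); crop(c,165,165,230,245,8,"pics/top7b.png")
w=load("wrist7"); crop(w,85,90,165,190,5,"pics/a.png"); crop(w,400,80,480,180,5,"pics/b.png")
cv2.imwrite("pics/w7b.png",np.hstack([cv2.imread("pics/a.png"),cv2.imread("pics/b.png")]))
ct=np.array([.5204,.2297]);y=-.336;R=np.array([[np.cos(y),-np.sin(y)],[np.sin(y),np.cos(y)]])
for n,l in (("BL",(.075,.065)),("BR",(.075,-.065)),("FL",(-.075,.045)),("FR",(-.075,-.045))):
    p=ct+R@l
    for m,k in (("top",c),("wrist",w)):
        print(n,m,"aligned tip-hole px",(proj(k,[[*p,.112]])-proj(k,[[*p,.126]])).round(1), proj(k,[[*p,.126]]).round(1))
E
```

```text
BL top aligned tip-hole px [[1.7 2.1]] [[160. 156.]]
BL wrist aligned tip-hole px [[-11.6  -2.2]] [[437.6 126.1]]
BR top aligned tip-hole px [[1.  1.9]] [[212.8 176. ]]
BR wrist aligned tip-hole px [[ -7.3 -15. ]] [[406.4 350.4]]
FL top aligned tip-hole px [[2.  1.3]] [[139.5 220.2]]
FL wrist aligned tip-hole px [[11.  -5.1]] [[128.  167.4]]
FR top aligned tip-hole px [[1.5 1.1]] [[176.8 235.1]]
FR wrist aligned tip-hole px [[  8.  -13.9]] [[150.  322.3]]
```

View pics/top7b.png

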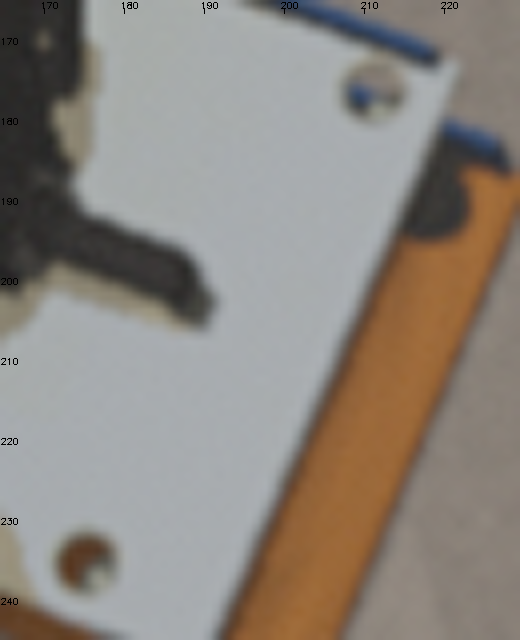

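View pics/w7b.png

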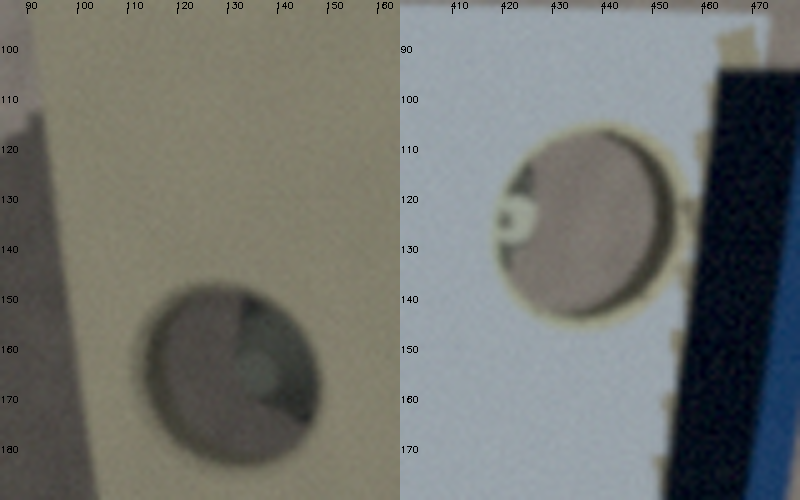

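The wrist view through the holes shows the pins about 2 mm toward the stand's front (−x) and slightly toward −y, which is inside the 6.5 mm capture margin. I'll make a partial correction, lower until the tips are level with the hole rims, and measure again.

Call:
{"method": "arm_command", "body": {
  "plan": [
    [0.015,0,-0.025,0,0,0,5],
    [0,0.15,0,0,0,0,5],
    [0,0,0,0,0,0,5],
    [0,0,0,0,0,0,5]
  ]
}}

```text
time_s: 9.38
position: [0.5186, 0.2292, 0.3127]
tcp_rot: [[-0.329, -0.0, 0.944], [-0.944, -0.0, -0.329], [0.0, -1.0, -0.0]]
wrist_force: [0.1, 0.4, -3.6]
grip_width: 0.148
```

```bash
cat > look.py <<'E'
from h import *
import sys
from bench import robot
k=sys.argv[1]
s=robot.state(); print(s["time_s"],s["position"],"yaw",np.arctan2(s["tcp_rot"][1,2],s["tcp_rot"][0,2]),"tilt",s["tcp_rot"][:2,1].round(4),s["wrist_force"],s["wrist_torque"].round(2))
w=robot.capture("wrist"); pickle.dump(w,open(f"pics/wrist{k}.pkl","wb"))
crop(w,85,90,165,190,5,"pics/a.png"); crop(w,400,80,480,180,5,"pics/b.png")
cv2.imwrite(f"pics/w{k}b.png",np.hstack([cv2.imread("pics/a.png"),cv2.imread("pics/b.png")]))
c=robot.capture("top"); pickle.dump(c,open(f"pics/top{k}.pkl","wb")); crop(c,165,165,230,245,8,f"pics/top{k}b.png")
z=s["position"][2]-.196; p0=s["position"][:2]+[0,.0005]; y=np.arctan2(s["tcp_rot"][1,2],s["tcp_rot"][0,2])
R=np.array([[np.cos(y),-np.sin(y)],[np.sin(y),np.cos(y)]])
for n,l,m in (("FL",(-.075,.045),w),("BL",(.075,.065),w),("FR",(-.075,-.045),c),("BR",(.075,-.065),c)):
    p=p0+R@l; print(n,"aligned tip-hole px",(proj(m,[[*p,.112]])-proj(m,[[*p,z]])).round(1))
E
python3 look.py 8
```

```text
9.375 [0.51856767 0.22916744 0.31268898] yaw -0.33576306427011854 tilt [-0.0004 -0.0002] [ 0.13346088  0.37708789 -3.59856298] [-0.   -0.02  0.04]
FL aligned tip-hole px [[ 3.9 -1.8]]
BL aligned tip-hole px [[-4.1 -0.8]]
FR aligned tip-hole px [[0.5 0.3]]
BR aligned tip-hole px [[0.3 0.6]]
```

View pics/w8b.png

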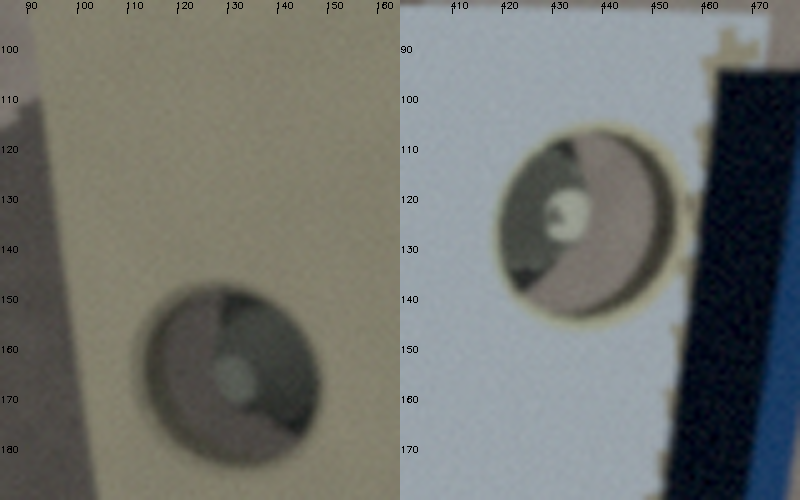

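View pics/top8b.png

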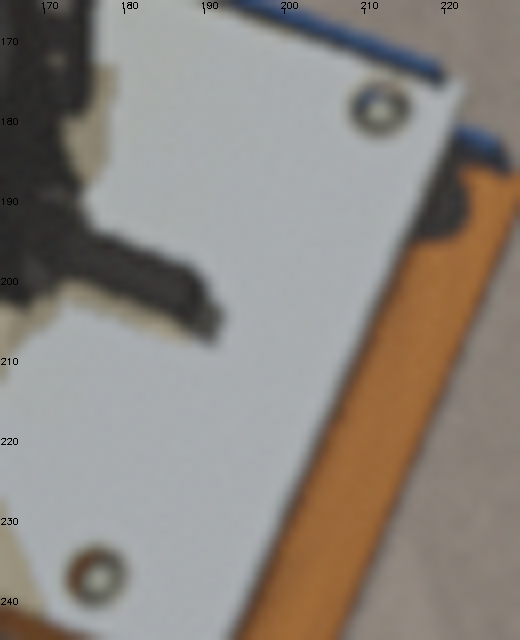

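The residuals from both views agree on a small rotation of about +0.013 rad, with near-zero translation. I'll turn the tray and lower it partway.

Call:
{"method": "arm_command", "body": {
  "plan": [
    [0,0,0,0,-0.15,0,5],
    [0,0.08,0,0,0,0,5],
    [0,0.08,0,0,0,0,5],
    [0,0,0,0,0,0,5],
    [0,0,0,0,0,0,5]
  ]
}}

```text
time_s: 10.1
position: [0.5186, 0.2292, 0.3032]
tcp_rot: [[-0.317, -0.0, 0.948], [-0.948, -0.0, -0.317], [0.0, -1.0, -0.0]]
wrist_force: [0.0, -0.5, -2.3]
grip_width: 0.151
```

```bash
python3 look.py 9
```

```text
10.1 [0.51861639 0.22920065 0.30322168] yaw -0.32266433814640477 tilt [-0.0001 -0.0001] [ 0.01490876 -0.51851222 -2.30563268] [ 0.01 -0.01  0.  ]
FL aligned tip-hole px [[-4.2  1.9]]
BL aligned tip-hole px [[4.4 0.8]]
FR aligned tip-hole px [[-0.5 -0.4]]
BR aligned tip-hole px [[-0.3 -0.6]]
```

View pics/w9b.png

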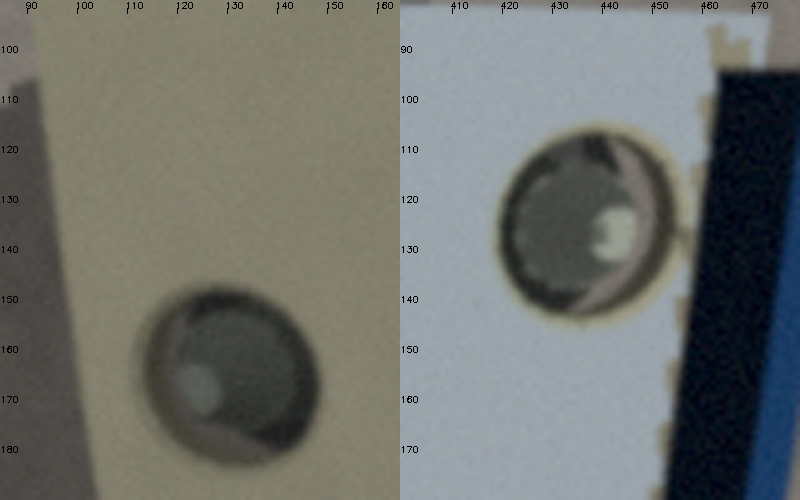

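View pics/top9b.png

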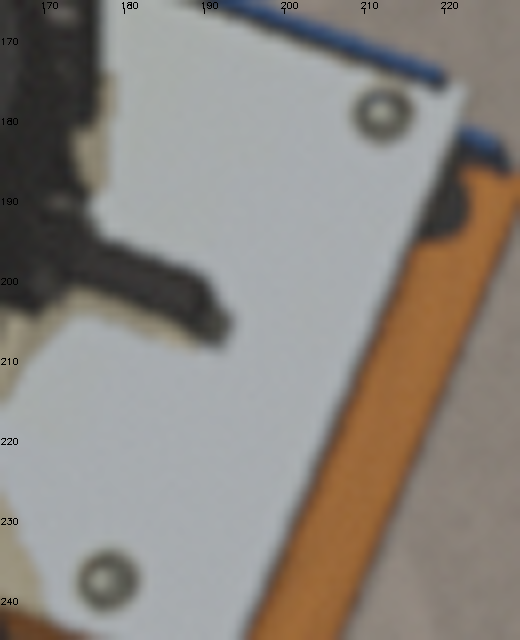

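All four tips are inside their holes, with an offset of at most 1 mm. A tiny nudge, then lower onto the shoulders.

Call:
{"method": "arm_command", "body": {
  "plan": [
    [0.01,0.05,-0.01,0,0,0,5],
    [0,0.06,0,0,0,0,5],
    [0,0.06,0,0,0,0,5],
    [0,0.05,0,0,0,0,5],
    [0,0,0,0,0,0,5],
    [0,0,0,0,0,0,5]
  ]
}}

```text
time_s: 10.95
position: [0.5179, 0.2288, 0.2901]
tcp_rot: [[-0.317, 0.0, 0.948], [-0.948, 0.0, -0.317], [-0.0, -1.0, 0.0]]
wrist_force: [1.4, -0.2, -4.2]
grip_width: 0.143
```

```bash
python3 look.py 10; python3 - <<'E'
from h import *
from bench import robot
c=robot.capture("scene"); pickle.dump(c,open("pics/scene10.pkl","wb")); crop(c,290,190,420,310,5,"pics/scene10.png")
E
```

```text
10.95 [0.51789546 0.22881767 0.29014838] yaw -0.32264027382814264 tilt [0.0001 0.    ] [ 1.41807295 -0.2433073  -4.1656606 ] [ 0.05 -0.03 -0.01]
FL aligned tip-hole px [[-16.8   7.7]]
BL aligned tip-hole px [[17.7  3.3]]
FR aligned tip-hole px [[-1.9 -1.3]]
BR aligned tip-hole px [[-1.2 -2.3]]
```

View pics/w10b.png

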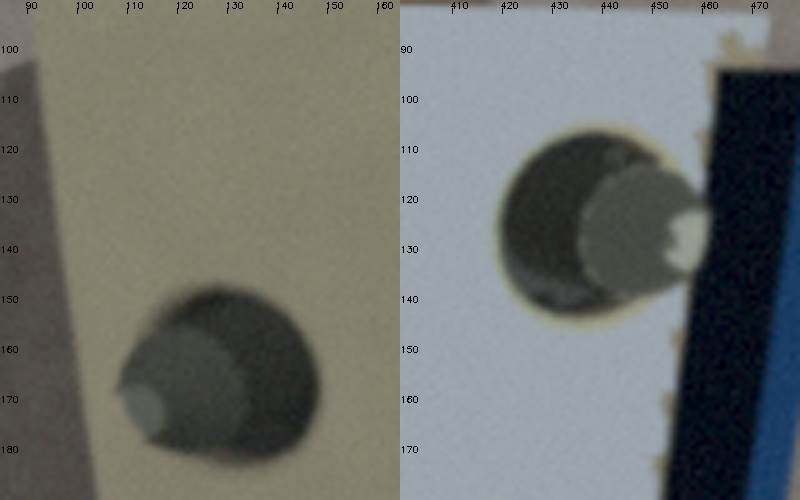

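View pics/scene10.png

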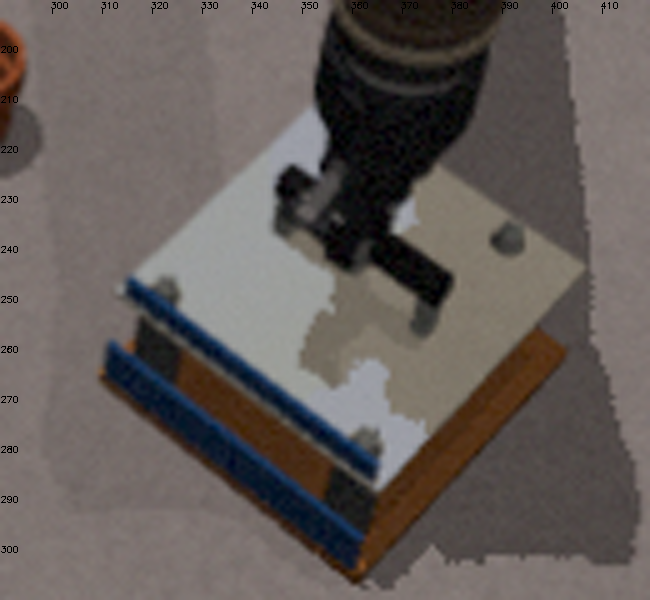

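Pins are through. Lowering the last 2 mm while watching the force.

Call:
{"method": "arm_command", "body": {
  "plan": [
    [0,0.02,0,0,0,0,5],
    [0,0.02,0,0,0,0,5],
    [0,0,0,0,0,0,5]
  ]
}}

```text
time_s: 11.48
position: [0.5178, 0.2288, 0.2883]
tcp_rot: [[-0.317, 0.001, 0.948], [-0.948, 0.0, -0.317], [-0.0, -1.0, 0.0]]
wrist_force: [-3.0, -0.8, 2.8]
grip_width: 0.149
```

```bash
python3 look.py 11
```

```text
11.475 [0.51783685 0.22880614 0.28831653] yaw -0.3226471905545672 tilt [0.0006 0.0003] [-3.02615387 -0.77832846  2.83150001] [-0.21  0.41  0.04]
FL aligned tip-hole px [[-18.7   8.6]]
BL aligned tip-hole px [[19.7  3.7]]
FR aligned tip-hole px [[-2.1 -1.4]]
BR aligned tip-hole px [[-1.4 -2.5]]
```

It made contact at the height I predicted (TCP 0.288). Adding 0.6 mm to seat it, then releasing.

Call:
{"method": "arm_command", "body": {
  "plan": [
    [0,0.01,0,0,0,0,5],
    [0,0,0,0,0,0,5],
    [0,0,0,0,0,0,50],
    [0,0,0,0,0,0,50],
    [0,0,0,0,0,0,50],
    [0,-0.3,0,0,0,0,50],
    [0,-0.6,0,0,0,0,50],
    [0,-0.8,0,0,0,0,60]
  ]
}}

```text
time_s: 12.58
position: [0.5177, 0.2287, 0.3889]
tcp_rot: [[-0.317, -0.002, 0.948], [-0.948, -0.001, -0.317], [0.002, -1.0, -0.002]]
wrist_force: [1.3, 1.0, 0.7]
grip_width: 0.701
```

```bash
python3 - <<'E'
from h import *; from plan import *
from bench import robot
s=robot.state(); print(s["time_s"],s["position"],s["tcp_rot"].round(4),s["wrist_force"],s["joints"].round(3))
for n in ("wrist","scene","top"):
    c=robot.capture(n); pickle.dump(c,open(f"pics/{n}12.pkl","wb"))
    if n=="scene": crop(c,290,190,420,310,5,"pics/scene12.png")
    if n=="wrist": cv2.imwrite("pics/wrist12.png",c["frame"][:,:,::-1])
E
```

```text
12.575 [0.51767403 0.22871857 0.38890566] [[-0.3171 -0.0024  0.9484]
 [-0.9484 -0.0011 -0.3171]
 [ 0.0018 -1.     -0.0019]] [1.31926593 0.98480915 0.69698247] [ 0.416  0.205  0.021  1.389 -0.     2.31 ]
```

View pics/scene12.png

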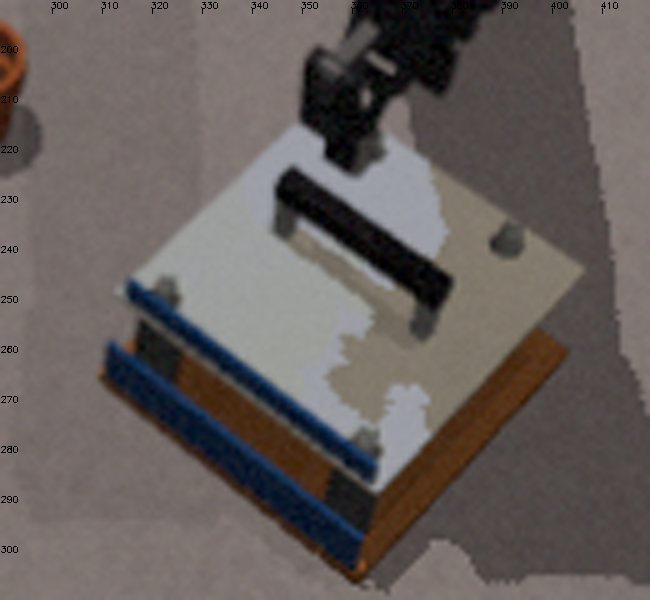

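View pics/wrist12.png

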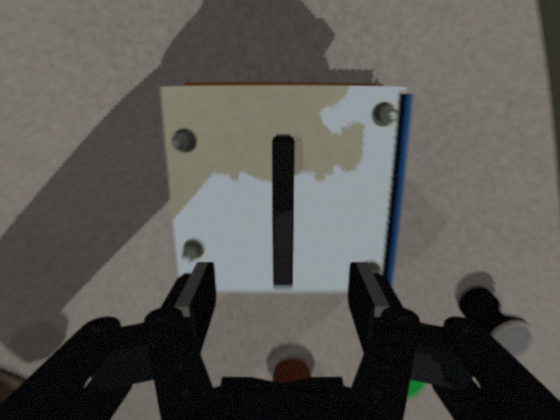

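The tray is down. In the wrist view the three visible pins (184,141), (385,114) and (193,249) stand through their holes, and the scene view shows a level plate. Next I'll hover over the small pot with the jaws turned along the tray's y.

```bash
python3 - <<'E'
from h import *; from plan import *
from bench import robot
s=robot.state()
plan(s,[.417,-.006,.37],1.248,19,85)
T=load("top0"); print("small tray2", back(T,[(337,297),(318,297),(353,294)],.05))
E
```

```text
[0.22, 0.02, -0.02, -0.0, -0.95, 0.0, 85.0]
[0.23, 0.02, -0.04, -0.0, -0.95, 0.0, 85.0]
[0.21, 0.01, -0.05, -0.0, -0.95, 0.0, 85.0]
[0.22, 0.02, -0.08, -0.0, -0.95, 0.0, 85.0]
[0.2, 0.02, -0.09, -0.0, -0.95, 0.0, 85.0]
[0.2, 0.02, -0.1, -0.0, -0.95, 0.0, 85.0]
[0.19, 0.02, -0.13, -0.0, -0.95, 0.0, 85.0]
[0.17, 0.02, -0.14, -0.0, -0.95, 0.0, 85.0]
[0.17, 0.01, -0.15, -0.0, -0.95, 0.0, 85.0]
[0.15, 0.02, -0.17, -0.0, -0.95, 0.0, 85.0]
[0.14, 0.02, -0.17, -0.0, -0.95, 0.0, 85.0]
[0.12, 0.02, -0.19, -0.0, -0.95, 0.0, 85.0]
[0.1, 0.02, -0.2, -0.0, -0.95, 0.0, 85.0]
[0.09, 0.02, -0.21, -0.0, -0.95, 0.0, 85.0]
[0.08, 0.01, -0.21, -0.0, -0.95, 0.0, 85.0]
[0.05, 0.02, -0.22, -0.0, -0.95, 0.0, 85.0]
[0.04, 0.02, -0.22, -0.0, -0.95, 0.0, 85.0]
[0.01, 0.02, -0.22, -0.0, -0.95, 0.0, 85.0]
[0.0, 0.02, -0.23, -0.0, -0.95, 0.0, 85.0]
max 0.95 end [ 0.4169 -0.0062  0.3699]
small tray2 [[ 0.31867698 -0.14253956  0.05      ]
 [ 0.31728013 -0.09962153  0.05      ]
 [ 0.32651773 -0.17872502  0.05      ]]
```

Call:
{"method": "arm_command", "body": {
  "plan": [
    [0.22,0.02,-0.02,0,-0.95,0,85],
    [0.23,0.02,-0.04,0,-0.95,0,85],
    [0.21,0.02,-0.05,0,-0.95,0,85],
    [0.22,0.02,-0.08,0,-0.95,0,85],
    [0.2,0.02,-0.09,0,-0.95,0,85],
    [0.2,0.02,-0.1,0,-0.95,0,85],
    [0.19,0.02,-0.13,0,-0.95,0,85],
    [0.17,0.02,-0.14,0,-0.95,0,85]
  ]
}}

```text
time_s: 13.72
position: [0.4745, 0.1294, 0.378]
tcp_rot: [[0.337, -0.002, 0.942], [-0.942, -0.001, 0.337], [-0.0, -1.0, -0.002]]
wrist_force: [0.6, -0.5, 0.6]
grip_width: 0.993
```

Call:
{"method": "arm_command", "body": {
  "plan": [
    [0.17,0.02,-0.15,0,-0.95,0,85],
    [0.15,0.02,-0.17,0,-0.95,0,85],
    [0.14,0.02,-0.17,0,-0.95,0,85],
    [0.12,0.02,-0.19,0,-0.95,0,85],
    [0.1,0.02,-0.2,0,-0.95,0,85],
    [0.09,0.02,-0.21,0,-0.95,0,85],
    [0.08,0.02,-0.21,0,-0.95,0,85],
    [0.05,0.02,-0.22,0,-0.95,0,85]
  ]
}}

```text
time_s: 14.72
position: [0.4319, 0.0302, 0.3685]
tcp_rot: [[0.845, -0.002, 0.535], [-0.535, -0.0, 0.845], [-0.001, -1.0, -0.001]]
wrist_force: [-1.0, 0.8, 0.9]
grip_width: 0.999
```

Call:
{"method": "arm_command", "body": {
  "plan": [
    [0.04,0,-0.22,0,-0.95,0,85],
    [0.02,0,-0.22,0,-0.95,0,85],
    [0,0,-0.22,0,-0.95,0,85],
    [0,0,0,0,0,0,85],
    [0,0,0,0,0,0,85]
  ]
}}

```text
time_s: 15.35
position: [0.417, -0.006, 0.3693]
tcp_rot: [[0.949, -0.001, 0.314], [-0.314, 0.0, 0.949], [-0.001, -1.0, -0.0]]
wrist_force: [-0.6, -0.2, -0.4]
grip_width: 0.996
```

```bash
python3 - <<'E'
from h import *; from plan import *
from bench import robot
s=robot.state(); print(s["time_s"],s["position"],s["tcp_rot"].round(4),s["joints"].round(3))
for n in ("wrist","top","scene"):
    c=robot.capture(n); pickle.dump(c,open(f"pics/{n}13.pkl","wb")); cv2.imwrite(f"pics/{n}13.png",c["frame"][:,:,::-1])
    if n=="top": crop(c,130,140,260,260,5,"pics/top13c.png")
E
```

```text
15.35 [ 0.41699237 -0.005996    0.3692938 ] [[ 9.493e-01 -8.000e-04  3.144e-01]
 [-3.144e-01  2.000e-04  9.493e-01]
 [-8.000e-04 -1.000e+00 -0.000e+00]] [-0.014 -0.075 -0.324  1.323  0.     0.305]
```

View pics/wrist13.png

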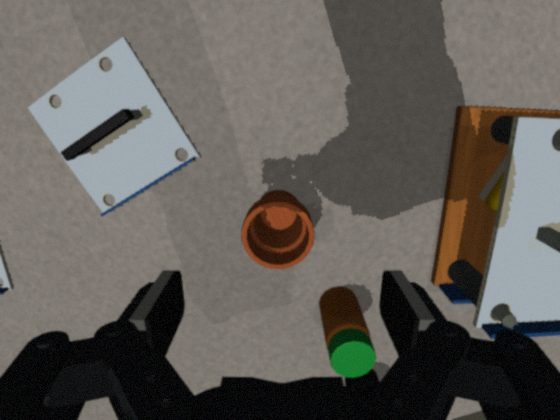

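View pics/top13c.png

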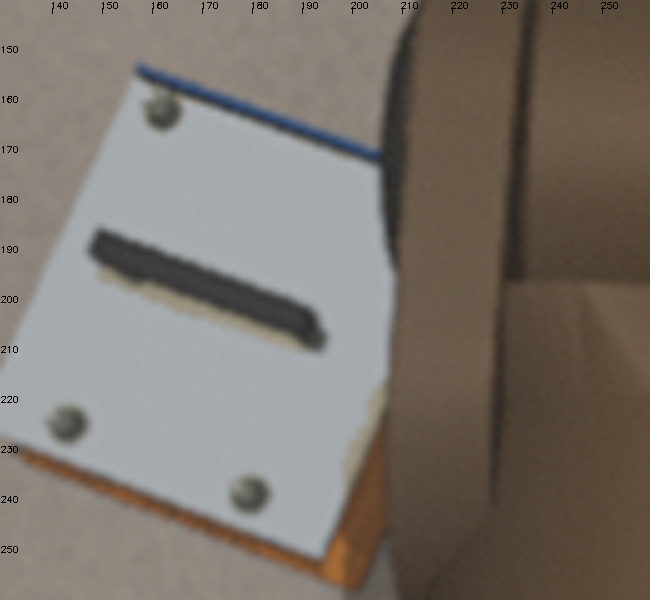

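```bash
python3 - <<'E'
from h import *
c=load("wrist13"); crop(c,225,175,335,285,6,"pics/w13c.png")
E
```

```text
(no output)
```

View pics/w13c.png

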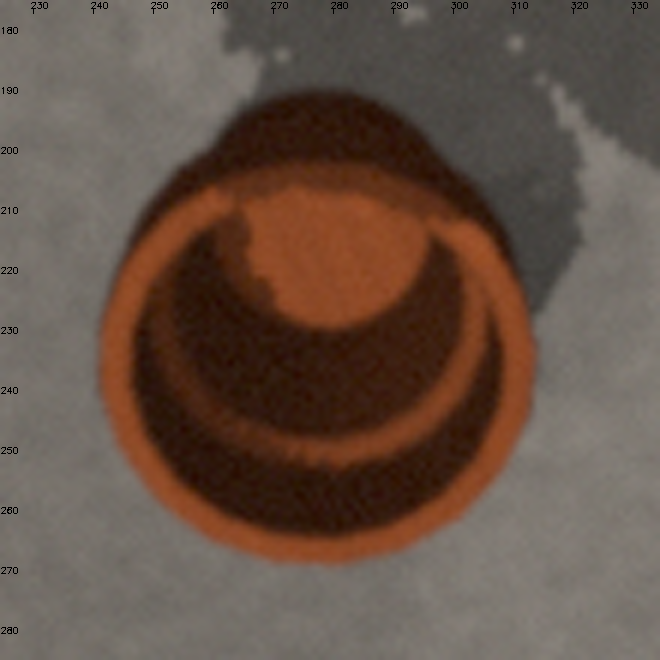

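```bash
python3 - <<'E'
from h import *; from plan import *
from bench import robot
from scipy.optimize import least_squares
W=load("wrist13"); q=lambda a,b:(225+a/6-.5,175+b/6-.5)
P=back(W,[q(99,365),q(536,365),q(322,158),q(320,565)],.07)[:,:2]
f=lambda x:np.hypot(*(P-x[:2]).T)-x[2]
r=least_squares(f,[.45,-.01,.03]); print(r.x, r.fun)
s=robot.state(); p=r.x
plan(s,[p[0],p[1],.27],1.248,3,85)
E
```

```text
[ 0.44711273 -0.02047763  0.03059854] [-6.08979285e-05 -6.28779501e-05  6.28906356e-05  6.08852525e-05]
[0.18, 0.55, -0.03, 0.0, 0.02, -0.0, 85.0]
[0.19, 0.56, -0.02, 0.0, 0.02, -0.0, 85.0]
[0.18, 0.55, -0.02, 0.0, 0.02, -0.0, 85.0]
max 0.56 end [ 0.4471 -0.0202  0.2701]
```

Call:
{"method": "arm_command", "body": {
  "plan": [
    [0.18,0.55,-0.03,0,0.02,0,85],
    [0.19,0.56,-0.02,0,0.02,0,85],
    [0.18,0.55,-0.02,0,0.02,0,85],
    [0,0,0,0,0,0,85],
    [0,0,0,0,0,0,85]
  ]
}}

```text
time_s: 16.12
position: [0.4471, -0.0203, 0.2713]
tcp_rot: [[0.948, 0.0, 0.318], [-0.318, 0.0, 0.948], [0.0, -1.0, 0.0]]
wrist_force: [-0.8, -0.4, -0.9]
grip_width: 0.996
```

```bash
python3 - <<'E'
from h import *; from plan import *
from bench import robot
s=robot.state(); print(s["time_s"],s["position"])
c=robot.capture("wrist"); pickle.dump(c,open("pics/wrist14.pkl","wb")); cv2.imwrite("pics/w14.png",c["frame"][:,:,::-1])
plan(s,[.4471,-.0203,.204],1.248,2,85)
E
```

```text
16.125 [ 0.44707827 -0.02029527  0.27128719]
[-0.0, 0.56, -0.0, -0.0, -0.0, 0.0, 85.0]
[-0.0, 0.56, -0.0, -0.0, -0.0, 0.0, 85.0]
max 0.56 end [ 0.4471 -0.0203  0.2041]
```

View pics/w14.png

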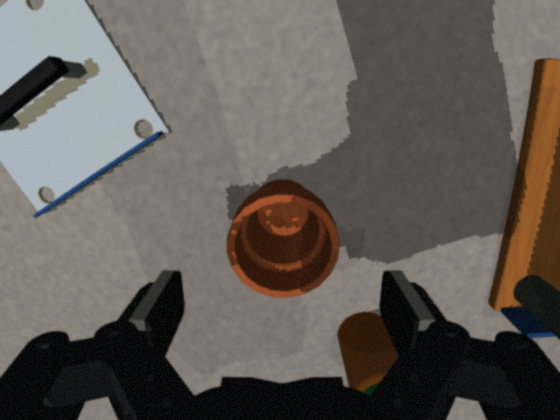

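Call:
{"method": "arm_command", "body": {
  "plan": [
    [0,0.5,0,0,0,0,85],
    [0,0.5,0,0,0,0,85],
    [0,0.1,0,0,0,0,85],
    [0,0,0,0,0,0,85],
    [0,0,0,0,0,0,50],
    [0,0,0,0,0,0,50],
    [0,0,0,0,0,0,50],
    [0,0,0,0,0,0,50]
  ],
  "grip_force": 30
}}

```text
time_s: 17.18
position: [0.4477, -0.0206, 0.206]
tcp_rot: [[0.948, 0.003, 0.318], [-0.318, -0.0, 0.948], [0.003, -1.0, 0.001]]
wrist_force: [-1.0, -0.3, 6.4]
grip_width: 0.7
```

```bash
python3 - <<'E'
from h import *
from bench import robot
s=robot.state(); print(s["time_s"],s["position"],s["grip_width"]*85.4,s["wrist_force"],s["wrist_torque"])
c=robot.capture("scene"); crop(c,215,140,345,260,5,"pics/s15.png")
E
```

```text
17.175 [ 0.44768421 -0.02057029  0.20599393] 59.7551008729764 [-1.03749019 -0.34977647  6.39749337] [-0.04970731  0.26455945 -0.05683807]
```

View pics/s15.png

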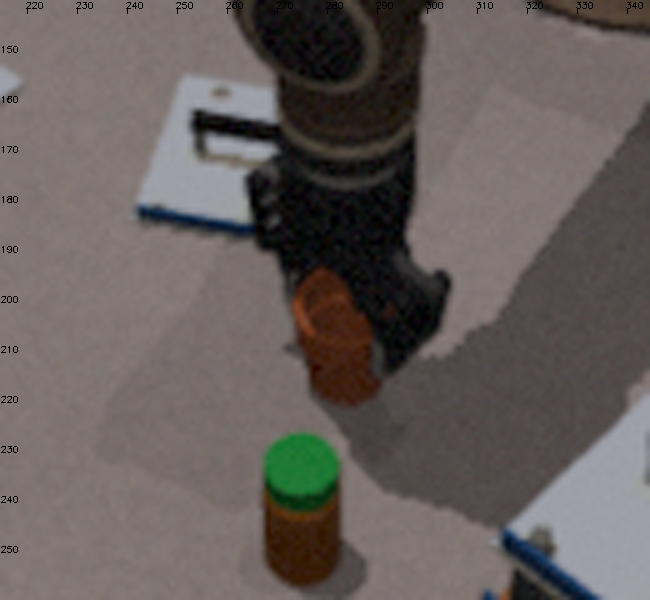

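Gripped: the opening reads 60 mm on the 62 mm rim. Lifting.

Call:
{"method": "arm_command", "body": {
  "plan": [
    [0,-0.15,0,0,0,0,50],
    [0,-0.4,0,0,0,0,50],
    [0,-0.7,0,0,0,0,50],
    [0,-0.8,0,0,0,0,50],
    [0,-0.7,0,0,0,0,50],
    [0,-0.35,0,0,0,0,50],
    [0,0,0,0,0,0,50]
  ]
}}

```text
time_s: 18.1
position: [0.4472, -0.0206, 0.3923]
tcp_rot: [[0.948, 0.004, 0.318], [-0.318, -0.0, 0.948], [0.003, -1.0, 0.001]]
wrist_force: [0.1, -0.0, -2.7]
grip_width: 0.698
```

```bash
python3 - <<'E'
from h import *; from plan import *
from bench import robot
s=robot.state(); print(s["time_s"],s["position"],s["tcp_rot"].round(4),s["grip_width"]*85.4,s["wrist_force"],s["wrist_torque"])
c=robot.capture("wrist"); pickle.dump(c,open("pics/wrist16.pkl","wb")); cv2.imwrite("pics/w16.png",c["frame"][:,:,::-1])
plan(s,[.4732,.2441,.39],1.248,7,50)
E
```

```text
18.1 [ 0.44720008 -0.0205787   0.39225571] [[ 9.481e-01  3.600e-03  3.180e-01]
 [-3.180e-01 -2.000e-04  9.481e-01]
 [ 3.400e-03 -1.000e+00  1.000e-03]] 59.5763480342547 [ 0.13403623 -0.02258125 -2.68085132] [-0.02830559  0.04841682  0.01156879]
[-0.14, 0.01, 0.62, -0.0, -0.0, 0.01, 50.0]
[-0.14, 0.0, 0.61, -0.0, -0.0, 0.01, 50.0]
[-0.15, 0.01, 0.62, -0.0, -0.0, 0.01, 50.0]
[-0.14, 0.0, 0.62, -0.0, -0.0, 0.01, 50.0]
[-0.14, 0.01, 0.62, -0.0, -0.0, 0.01, 50.0]
[-0.14, 0.0, 0.61, -0.0, -0.0, 0.01, 50.0]
[-0.14, 0.01, 0.62, -0.0, -0.0, 0.01, 50.0]
max 0.62 end [0.4733 0.2441 0.3901]
```

View pics/w16.png

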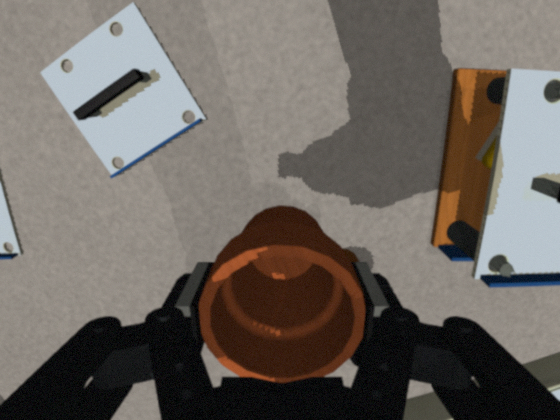

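Call:
{"method": "arm_command", "body": {
  "plan": [
    [-0.08,0,0.35,0,0,0,50],
    [-0.16,0.01,0.7,0,0,0,50],
    [-0.16,0.01,0.7,0,0,0,50],
    [-0.16,0.01,0.7,0,0,0,50],
    [-0.16,0.01,0.7,0,0,0,50],
    [-0.16,0,0.7,0,0,0,50],
    [-0.11,0,0.47,0,0,0,50],
    [0,0,0,0,0,0,50]
  ]
}}

```text
time_s: 19.15
position: [0.4728, 0.2457, 0.3857]
tcp_rot: [[0.949, -0.003, 0.315], [-0.315, -0.001, 0.949], [-0.002, -1.0, -0.002]]
wrist_force: [-0.1, -0.0, -1.7]
grip_width: 0.693
```

```bash
python3 - <<'E'
from h import *; from plan import *
from bench import robot
s=robot.state(); print(s["time_s"],s["position"],s["tcp_rot"].round(4),s["joint_vel"].round(3))
for n in ("wrist","scene"):
    c=robot.capture(n); pickle.dump(c,open(f"pics/{n}17.pkl","wb")); cv2.imwrite(f"pics/{n}17.png",c["frame"][:,:,::-1])
plan(s,[.4732,.2441,.33],1.248,2,50)
E
```

```text
19.15 [0.47281657 0.24569555 0.38566566] [[ 0.949  -0.0031  0.3153]
 [-0.3153 -0.0014  0.949 ]
 [-0.0025 -1.     -0.0023]] [-0.035 -0.022 -0.014  0.015 -0.013 -0.015]
[0.01, 0.46, -0.01, 0.01, 0.01, -0.01, 50.0]
[0.01, 0.47, -0.01, 0.01, 0.01, -0.01, 50.0]
max 0.47 end [0.4734 0.2441 0.3299]
```

View pics/wrist17.png

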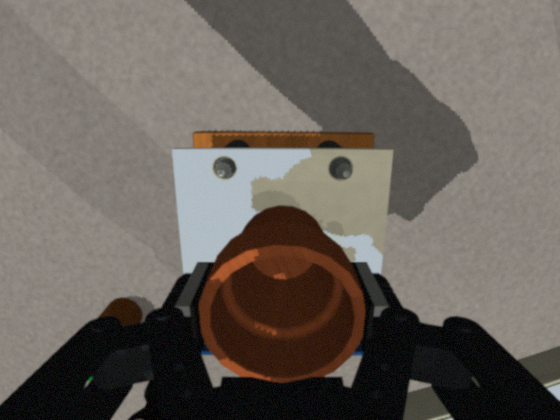

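View pics/scene17.png

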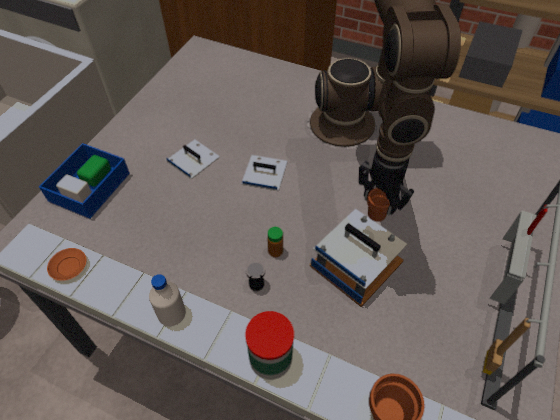

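Front pins at (223,167) and (342,169) are symmetric about the pot's axis at column 282. Lowering to just above the tray.

Call:
{"method": "arm_command", "body": {
  "plan": [
    [0.01,0.3,-0.02,0,0,0,50],
    [0.01,0.5,0,0,0,0,50],
    [0,0.35,0,0,0,0,50],
    [0,0.15,0,0,0,0,50],
    [0,0,0,0,0,0,50],
    [0,0,0,0,0,0,50]
  ]
}}

```text
time_s: 20.0
position: [0.4741, 0.2424, 0.3109]
tcp_rot: [[0.948, 0.001, 0.318], [-0.318, 0.001, 0.948], [0.001, -1.0, 0.001]]
wrist_force: [-0.2, -0.5, -1.5]
grip_width: 0.699
```

```bash
python3 - <<'E'
from h import *; from plan import *
from bench import robot
s=robot.state(); print(s["time_s"],s["position"],s["tcp_rot"].round(4),s["wrist_force"])
c=robot.capture("scene"); crop(c,300,170,430,290,5,"pics/s18.png")
E
```

```text
20.0 [0.4740879  0.24242123 0.3108586 ] [[ 9.480e-01  1.300e-03  3.183e-01]
 [-3.183e-01  6.000e-04  9.480e-01]
 [ 1.000e-03 -1.000e+00  1.000e-03]] [-0.21201854 -0.48898744 -1.47487609]
```

View pics/s18.png

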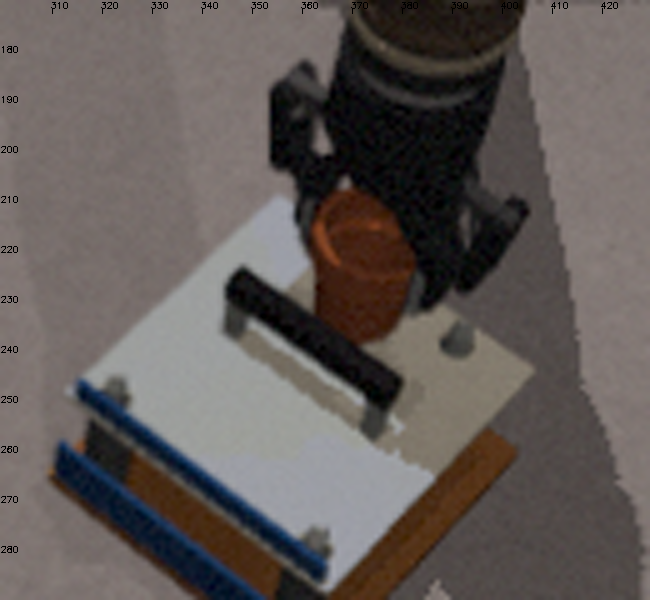

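Call:
{"method": "arm_command", "body": {
  "plan": [
    [-0.02,0.08,0.01,0,0,0,50],
    [0,0.08,0,0,0,0,50],
    [0,0.02,0,0,0,0,50],
    [0,0,0,0,0,0,50]
  ]
}}

```text
time_s: 20.55
position: [0.4728, 0.2436, 0.2989]
tcp_rot: [[0.948, -0.0, 0.318], [-0.318, -0.0, 0.948], [-0.0, -1.0, -0.0]]
wrist_force: [0.0, -0.1, -1.8]
grip_width: 0.698
```

```bash
python3 - <<'E'
from bench import robot
s=robot.state(); print(s["time_s"],s["position"],s["wrist_force"],s["wrist_torque"])
E
```

```text
20.55 [0.47279709 0.24355168 0.29890889] [ 0.03349092 -0.05562422 -1.76692013] [-0.01106882 -0.00408714  0.03042961]
```

Call:
{"method": "arm_command", "body": {
  "plan": [
    [0,0.015,0,0,0,0,50],
    [0,0.015,0,0,0,0,50],
    [0,0,0,0,0,0,50]
  ]
}}

```text
time_s: 20.92
position: [0.4729, 0.2435, 0.2973]
tcp_rot: [[0.948, -0.0, 0.318], [-0.318, -0.0, 0.948], [-0.0, -1.0, -0.0]]
wrist_force: [0.4, 0.1, -2.7]
grip_width: 0.702
```

Call:
{"method": "arm_command", "body": {
  "plan": [
    [0,0.015,0,0,0,0,50],
    [0,0.01,0,0,0,0,50],
    [0,0,0,0,0,0,50]
  ]
}}

```text
time_s: 21.3
position: [0.4729, 0.2435, 0.2971]
tcp_rot: [[0.948, 0.001, 0.318], [-0.318, 0.0, 0.948], [0.001, -1.0, 0.001]]
wrist_force: [-2.7, -1.7, 6.5]
grip_width: 0.703
```

Contact at the expected height (0.297). Opening gently and retreating.

Call:
{"method": "arm_command", "body": {
  "plan": [
    [0,-0.01,0,0,0,0,66],
    [0,0,0,0,0,0,72],
    [0,0,0,0,0,0,84],
    [0,0,0,0,0,0,84],
    [0,-0.15,0,0,0,0,84],
    [0,-0.4,0,0,0,0,84],
    [0,-0.7,0,0,0,0,84],
    [0,-0.8,0,0,0,0,84]
  ]
}}

```text
time_s: 22.3
position: [0.4726, 0.2434, 0.4208]
tcp_rot: [[0.948, -0.001, 0.318], [-0.318, -0.0, 0.948], [-0.001, -1.0, -0.001]]
wrist_force: [1.4, 0.7, 0.8]
grip_width: 0.982
```

```bash
python3 - <<'E'
from h import *; from plan import *
from bench import robot
s=robot.state(); print(s["time_s"],s["position"],s["wrist_force"],s["grip_width"])
c=robot.capture("wrist"); cv2.imwrite("pics/w20.png",c["frame"][:,:,::-1])
plan(s,[.38,.0,.45],1.1,6,84)
E
```

```text
22.3 [0.47259197 0.24338529 0.42076067] [1.35274007 0.68102514 0.80308654] 0.9819106797041915
[-0.03, -0.08, -0.72, 0.0, 0.28, -0.0, 84.0]
[-0.01, -0.08, -0.73, 0.0, 0.28, -0.0, 84.0]
[0.01, -0.08, -0.72, 0.0, 0.28, -0.0, 84.0]
[0.02, -0.08, -0.72, 0.0, 0.28, -0.0, 84.0]
[0.04, -0.08, -0.72, 0.0, 0.28, -0.0, 84.0]
[0.06, -0.08, -0.73, 0.0, 0.28, -0.0, 84.0]
max 0.73 end [ 3.798e-01 -2.000e-04  4.497e-01]
```

View pics/w20.png

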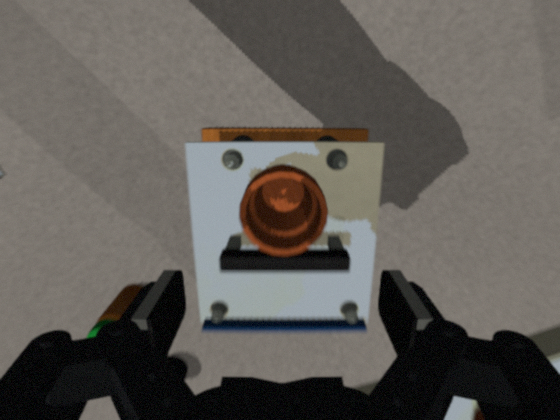

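The pot stands upright in front of the handle, and all four pins show through the tray: (232,159), (338,159), (217,312), (350,310). I'll move the arm clear for a last check from the fixed cameras.

Call:
{"method": "arm_command", "body": {
  "plan": [
    [-0.03,-0.08,-0.5,0,0.28,0,84],
    [-0.03,-0.08,-0.72,0,0.28,0,84],
    [0,-0.08,-0.72,0,0.28,0,84],
    [0,-0.08,-0.72,0,0.28,0,84],
    [0,-0.08,-0.72,0,0.28,0,84],
    [0,0,-0.5,0,0,0,84],
    [0,0,0,0,0,0,84],
    [0,0,0,0,0,0,84]
  ]
}}

```text
time_s: 23.35
position: [0.3823, 0.0292, 0.4438]
tcp_rot: [[0.902, 0.001, 0.431], [-0.431, 0.0, 0.902], [0.001, -1.0, 0.001]]
wrist_force: [0.5, -0.3, -0.7]
grip_width: 0.982
```

```bash
python3 - <<'E'
from h import *
from bench import robot
s=robot.state(); print(s["time_s"],s["position"],s["joint_vel"].round(3))
a=robot.capture("scene"); crop(a,230,170,420,310,4,"pics/s21.png"); pickle.dump(a,open("pics/scene21.pkl","wb"))
b=robot.capture("top"); crop(b,120,120,300,270,4,"pics/t21.png"); pickle.dump(b,open("pics/top21.pkl","wb"))
E
```

```text
23.35 [0.38232366 0.02921481 0.4437657 ] [ 0.016  0.012  0.003  0.    -0.002 -0.001]
```

View pics/s21.png

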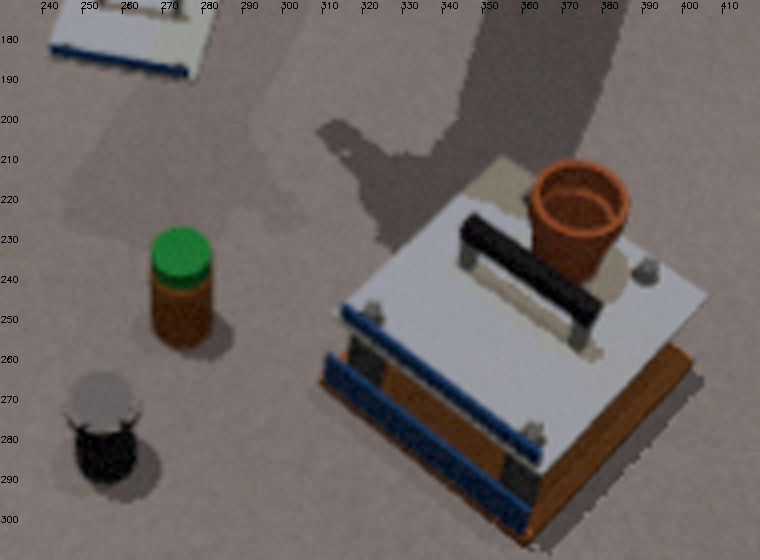

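View pics/t21.png

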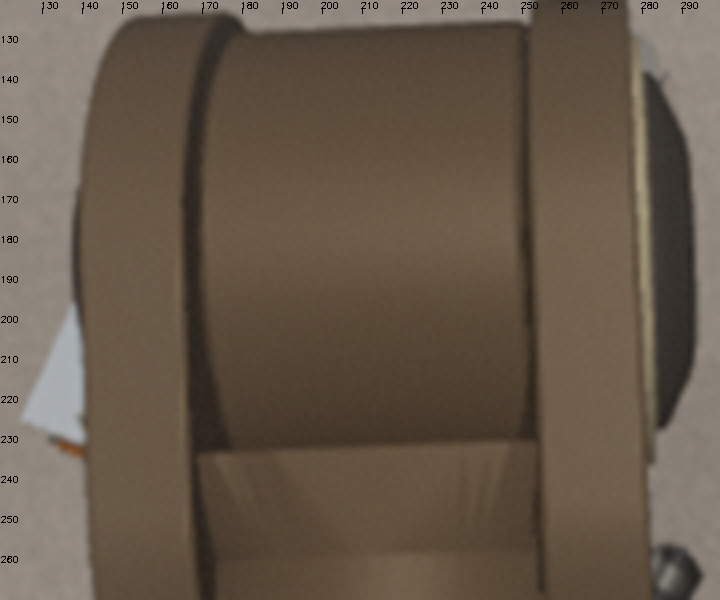

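The scene view shows the tray level and the pot upright, with jar and nozzle unmoved. The top view is blocked by the arm. One quick numeric levelness check before handing in.

```bash
python3 - <<'E'
from held import *
c=load("scene21"); q=lambda a,b:(230+a/4-.5,170+b/4-.5)
L=[(-.09,-.085,.006),(-.09,.085,.006),(-.075,.045,.033),(.075,.065,.033),(.075,-.065,.033)]  # front-right, front-left, later pin tips skipped
uv=np.array([q(504,155),q(708,296)])
x,r=held(c,L[:2],uv,[.518,.229,.085,-.3226,0,0],[0,1]); print("shift only",x.round(4),r.round(1).tolist())
R=Ro.from_euler("ZYX",[-.3226,0,0])
lip=[R.apply((.09,y,.022))+x[:3] for y in (.08,-.08)]
print("lip ends pred",proj(c,lip).round(1),"seen",q(541,457),q(343,308))
E
```

```text
shift only [ 0.52    0.2285  0.085  -0.3226  0.      0.    ] [[-0.5, 0.1], [0.4, -0.1]]
lip ends pred [[364.6 283.7]
 [314.5 246. ]] seen (364.75, 283.75) (315.25, 246.5)
```

The level, seated model (underside at 85 mm) reproduces the front corners and both lip ends to within 1 px. Handing in.

```bash
python3 - <<'E'
from bench import robot
print(robot.finish_job())
E
```

```text
the job is handed in; nothing more can be done
None
```

The job is handed in, with the robot's clock at about 23.4 s of the 58 s allowed. The largest tray is on the stand, blue lip over the blue board, and the pot is standing on it.

- **Tray:** I picked it up by its handle and lowered it with a small shift and turn, checked through the holes, until it touched at the predicted height. I let go only after the pins were through. The last wrist picture showed all four pins up through their holes. A level tray resting at 85 mm matched the visible corners and lip ends in the scene picture to within 1 px.
- **Pot:** I gripped it by the rim, turned the jaws along the tray's y and set it down about 47 mm in front of the handle. The highest force I read there was about 6.5 N. It was upright after release, with the arm clear.
- **Other things:** The jar and nozzle looked unmoved in the last scene picture. The scrubber is hidden under the tray, so I could not check it.

**Disagreements:** The scene and top cameras differed by 2–6 mm on positions, so I relied on the wrist camera. The arm blocked the last top view, so the final check rests on the wrist and scene pictures.

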